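Set up a trim strip for painting on a clamp block and a support block

ROBOT

A 7-joint arm with a two-finger parallel gripper is mounted at the origin on the work surface. World frame = base frame: x ahead of the robot, y to its left, z up, the work surface at z = 0. Lengths are in mm, angles in rad, forces in N, time in s.
With the tool pointing down it reaches from about 400 to 900 mm from the base axis. Payload 5.5 kg.
Tool frame: the origin (TCP) lies at the very end of the fingers, on their centre line; the grasp point (between the pads) lies behind it (grip_point_offset is the z of the grasp point in the tool frame, in mm); z points along the fingers, y is the line along which they close (so a half turn about z gives the same grasp; the last joint's range is limited). The gripper opens to 85 mm and grips with 20 to 120 N. Pads are 22 mm wide; open, the fingers measure 114 mm over their backs; the gripper's body (76 mm by 85 mm) begins 54 mm behind the grasp point. The pads swing forward as they close: fully open they stand 13 mm farther back than shut.
Start: joints at [1.467, 0.501, -0.427, 1.55, 0.221, 1.138, -0.21], TCP at [233.142, -606.749, 231.31] pointing down, gripper open.
Joint ranges: [-2.88, 2.88], [-0.31, 2.03], [-1.54, 1.56], [0.2, 2.42], [-1.41, 4.55], [0.19, 2.02], [-2.57, 2.57]. Speed limits (rad/s): [2.57, 2.57, 3.14, 3.14, 3.14, 3.14, 3.14].

INTERFACE

Orientations are given as a unit quaternion [w, x, y, z].
In Python, from station import * gives the robot as it stands. The module is installed in compiled form; this text tells all that it offers.
- The arm moves only by the tool step_arm, never from a script. Its argument "plan" is text: rows parted by semicolons, each of 7 numbers parted by spaces: the closure, from -1 (fully open) to 1 (shut), then the shift along the tool's x, y, z in m, then the turn, a rotation vector about the tool's x, y, z in rad. In form: grip x y z wx wy wz; .... A call has 1 to 10 rows; each row is the pose to reach, as a shift and turn from the pose commanded when the call began, along the tool's axes at that moment; what a row does not reach only later rows make up. A row lasts 1/12 s, in which the tool goes at most 41.7 mm and 7.16 degrees, less where a joint would pass 70% of its speed; a pose out of reach is approached as far as the arm can. A call with a gripper value outside its range is refused whole. The fingers move at their own pace and stop on an object; "grip_force" is the grip in N (left out, the last holds). Time passes only in rows, so rows that repeat a pose let the fingers close. It gives the time, the measured TCP pose, the force, the opening and the grip force at its end, in the units of the state.
- sense(): the state, without advancing time (a new reading comes with each control period).
- snapshot(name): name is "scene" or "top"; returns a dict with "pixels" (384x512x3 uint8, red, green, blue), "depth" (384x512 float32, mm along the optical axis (not along the pixel's ray), 0 where there is no reading), "fx", "fy", "cx", "cy" (pixels), "world_to_cam" (4x4, takes a point from world to camera coordinates). Camera axes: x right, y down, z forward; pixel columns grow to the right and rows downward; lengths in mm; the calibration is good to about 2 mm. A picture is of the moment at which its call begins.
- close_job(): hands the job in; it is judged then, once.
Trained networks look in a picture, given as the dict that the camera call returned (one of the last four; its "shot" number tells which), for a name from the list of things; names that differ only in an ending like _2 or _b are one class to them, and where a whole thing is asked for, a point or a joint stands for the part that bears it (a point fixed in the world has none). Each returns a list of dicts, best first, with "conf" (0 to 1); they miss things now and then, are a little off and sometimes report something else, mostly with a low value. They report only what shows in the picture. A call takes as long as a camera call.
- recognise(picture, label): "box" ([left, top, right, bottom] in pixels, round what is visible of it).
- place_of(picture, label): "uv" ([column, row] in pixels: a listed point, or the origin of a listed thing).
The state is a dict: "time": time; "qpos": joint angles; "qvel": joint speeds; "joint_torque": joint torques, N m; "ee_pos": TCP position; "eef_rot": TCP orientation; "ft_force": force on the tool from outside, world axes, zero at the start; "moment": the same for the moment, N m; "grip_width": finger opening in mm; "grip_force": force on a finger pad.
Only numpy, scipy, OpenCV 4.12 (cv2) and the standard library are available. Lean on these libraries where they do the work, as an engineer would, in place of code of your own. Each camera call takes 0.05 s, during which the arm holds its last target. There are 200 camera calls.

TASK

Get the trim strip ready for painting: take the taller of the two wooden blocks from the slanted rack and stand it upright on the table midway between the two small paint tins, then lay the strip flat across the bed of the clamp block and this block, running along the middle of both and reaching past the middle of each. Then set the iron weight on the strip right above the centre of the block, and last of all swing the clamp lever fully shut over the strip. Leave the tins and everything else on the bench where they are.

Things in the scene. Friction and masses are not known exactly. Their poses are not given: they have to be found in the camera images.
- tall_block: Plain wood block 44 x 44 x 60 mm tall, 70 g, in either place of the rack, 110 mm beside the short block. Its foot is on a seat tilted 33 degrees: its top leans towards the robot; a ledge 32 mm high (measured along the block) holds its robot-side face (-x); its side faces (own +-y) are free to grip. Origin: centre of underside; z up the block; in the rack x points up the seat, away from the robot.
- short_block: The other plain wood block in the rack, 44 x 44 x 40 mm tall, to be left there. Axes and origin as for the tall block.
- rack: Fixed slanted grey rack, 110 x 210 mm, up to 75 mm high. Origin on the table, mid-width, below the foot of the seat, which is 30 mm above it; the seat rises towards own +x. Block centres lie 55 mm either side (own y).
- tin_a: Small upright paint tin, steel with a paper band, 76 mm in diameter, 72 mm high, 450 g, loose. The nearer of the two tins to the robot. Origin: centre of its underside; its x axis points at the centre of tin_b, 200 mm away.
- tin_b: The same kind of tin, farther from the robot, centre 200 mm from tin_a. Origin: centre of its underside.
- strip: White-primed trim strip with a thin wood-coloured line along its top, 260 mm long (own x), 40 mm wide (own y), 20 mm thick (z), 110 g, starting flat on the table. Origin: centre of its underside.
- weight: Dark iron weight, 420 g: round body 50 mm in diameter and 30 mm high, a thin neck, and a round knob on top 26 mm in diameter from 46 to 58 mm above its underside. Origin: centre of its underside. Stands upright on the table.
- clamp: Fixed clamp block of wood, 120 mm (own x) by 70 mm (own y), flat bed 60 mm above the table. Origin on the table below the middle of the bed. The strip is to lie over the bed along own y; own -y points to the place between the tins, 175 to 205 mm away. The lever's hinge is on the far side (+x), parallel to own y, between steel cheeks up to 105 mm above the table.
- clamp_bed (a point): Middle of the bed's top face, 60 mm above the table, on the clamp block's axes.
- lever (a joint): Clamp lever angle in rad: 0 = shut, level, pointing over the bed towards the robot (clamp -x); 1.57 = upright; 1.9 = its stop, leaning away. Starts open. Light friction (about 1 N at the tip), stays where it is left. Shut, its rubber foot is 1 mm above the strip on the bed, so shut needs no squeezing.
- lever_hinge (a point): On the hinge axis of the lever, 55 mm from the middle of the bed towards clamp +x, 91.5 mm above the table.
- lever_tip (a point): Free end of the lever, on its centre line, 142 mm from the hinge. Its last 58 mm are a round black grip 18 mm in diameter; the rest is a steel bar 18 mm wide and 14 mm thick, with the rubber foot under it 55 mm from the hinge.
- tape: Roll of masking tape, 80 mm across, 24 mm high, lying flat; a bystander to leave alone. Origin: its middle, on its underside.
- sander: Sanding block, 100 x 55 x 44 mm; a bystander to leave alone. Origin: its middle, on its underside.
- glue: Glue bottle, 56 mm across, 150 mm high; a bystander to leave alone. Origin: its middle, on its underside.
- screw_jar: Small clear jar, 60 mm across, 75 mm high; a bystander to leave alone. Origin: its middle, on its underside.
- measure: Tape measure, 65 x 34 x 60 mm high; a bystander to leave alone. Origin: its middle, on its underside.
- knife: Putty knife, 200 mm long, lying flat; a bystander to leave alone. Origin: its middle, on its underside.

How it is judged:
By the outcome, as a careful person would: the job done as asked, in the order asked, and still so for the second after the job is handed in, with the robot touching nothing.
It also fails if it takes over 72 s, if anything falls off the work surface, if the arm or the gripper's body presses on something with over 40 N, if the wrist force passes 120 N, or if a joint passes its speed limit or range.

## Working session

There is one attempt and no reset: what is moved stays moved. The work goes in short steps, Python scripts to look and compute and a tool call to move; the robot and the scene stay as the last step left them, time stands still between calls to the robot, and variables do not carry over. Pictures are saved under pics/ and viewed, at most 10 in all, crops included, and the job is handed in when it is done.

Besides the shell and the picture viewer there is one more tool, called after "Emit:" by a JSON object that holds its "fn" and its "kwargs", one argument or row to a line. step_arm: Moves the arm, as the interface text tells. Its arguments: {"type":"object","properties":{"plan":{"type":"string"},"grip_force":{"type":"number"}},"required":["plan"]}

```bash
mkdir -p pics
cat > h.py <<'E'
from station import *
import numpy as np, cv2
from scipy.spatial.transform import Rotation as R
def save(p,n): cv2.imwrite('pics/'+n,p['pixels'][:,:,::-1])
def deproj(p,u,v,d):
    c=np.array([(u-p['cx'])/p['fx']*d,(v-p['cy'])/p['fy']*d,d,1.0])
    return (np.linalg.inv(p['world_to_cam'])@c)[:3]
def cloud(p):
    v,u=np.mgrid[0:384,0:512]; d=p['depth']
    c=np.stack([(u-p['cx'])/p['fx']*d,(v-p['cy'])/p['fy']*d,d,np.ones_like(d)],-1)
    w=c@np.linalg.inv(p['world_to_cam']).T
    w=w[...,:3]; w[d==0]=np.nan; return w
def ray_at(p,u,v,z):
    M=np.linalg.inv(p['world_to_cam']); o=M[:3,3]; r=M[:3,:3]@np.array([(u-p['cx'])/p['fx'],(v-p['cy'])/p['fy'],1.])
    return o+r*(z-o[2])/r[2]
def tri(p,a,q,b):
    A=[];B=[]
    for P,(u,v) in ((p,a),(q,b)):
        M=np.linalg.inv(P['world_to_cam']);r=M[:3,:3]@np.array([(u-P['cx'])/P['fx'],(v-P['cy'])/P['fy'],1.]);r/=np.linalg.norm(r)
        Q=np.eye(3)-np.outer(r,r);A.append(Q);B.append(Q@M[:3,3])
    return np.linalg.solve(A[0]+A[1],B[0]+B[1])
def quat(s): q=s['eef_rot']; return R.from_quat([q[1],q[2],q[3],q[0]])
E
python3 - <<'E'
from h import *
s=sense();print(s)
a=snapshot('scene');b=snapshot('top')
save(a,'s0.png');save(b,'t0.png')
np.set_printoptions(precision=1,suppress=True)
import pickle;pickle.dump((a,b),open('p0.pkl','wb'))
for n in 'tall_block short_block rack tin_a tin_b strip weight clamp clamp_bed lever_hinge lever_tip tape sander glue screw_jar measure knife'.split():
    x=place_of(a,n);y=place_of(b,n)
    print(n,[(np.round(i['uv']),round(i['conf'],2)) for i in x[:2]],[(np.round(i['uv']),round(i['conf'],2)) for i in y[:2]], tri(a,x[0]['uv'],b,y[0]['uv']) if x and y else '')
print(a['world_to_cam'],b['world_to_cam'])
E
```

```text
{'time': 0.0, 'qpos': array([ 1.46718544,  0.50187085, -0.42678986,  1.55144748,  0.22080393,
        1.13829311, -0.21028624]), 'qvel': array([-0.00032562,  0.00014864, -0.0010421 ,  0.00026781,  0.00123584,
        0.00053525,  0.00028624]), 'joint_torque': array([ 5.28881828e-04, -5.69509828e+01, -5.81601262e+00, -2.80937272e+01,
        1.07115580e-02,  1.21605655e-02,  3.45517185e-05]), 'ee_pos': array([ 232.82558712, -606.12904989,  230.24585619]), 'eef_rot': array([-9.69719389e-04,  9.83221586e-01,  1.82412587e-01, -1.44440959e-04]), 'ft_force': array([-0.36527178,  0.09901804, -0.49241155]), 'moment': array([-0.03038031,  0.0706551 ,  0.01633048]), 'grip_force': 0.0, 'grip_width': 85.49682298118283}
tall_block [(array([122., 184.]), 0.69), (array([355., 236.]), 0.63)] [(array([418., 225.]), 0.68), (array([172., 256.]), 0.64)] [ 511.4 -435.3   27.2]
short_block [(array([146., 201.]), 0.56)] [(array([388., 193.]), 0.79), (array([160., 206.]), 0.64)] [ 596.3 -344.3   44. ]
rack [(array([142., 197.]), 0.79)] [(array([397., 212.]), 0.66), (array([233., 161.]), 0.21)] [ 546.7 -377.
[... 1124 characters left out ...]
, 0.65)] [725.9 219.6 265.5]
glue [(array([239., 248.]), 0.96), (array([338., 187.]), 0.25)] [(array([280., 140.]), 0.57), (array([238., 232.]), 0.44)] [747.5 -51.1   2. ]
screw_jar [(array([308., 254.]), 0.63)] [(array([204., 130.]), 0.73)] [771.7 163.3   1.6]
measure [(array([352., 236.]), 0.59)] [(array([152., 151.]), 0.74)] [706.5 310.   -0.9]
knife [(array([184., 247.]), 0.6), (array([144., 200.]), 0.19)] [(array([338., 144.]), 0.93)] [ 739.1 -217.5   -0.9]
[[   0.     1.     0.   -21.7]
 [   0.8   -0.    -0.6 -394.2]
 [  -0.6    0.    -0.8 1785.3]
 [   0.     0.     0.     1. ]] [[  0.   -1.    0.    7.2]
 [ -1.   -0.   -0.1 599.5]
 [  0.1  -0.   -1.  996.3]
 [  0.    0.    0.    1. ]]
```

View pics/s0.png

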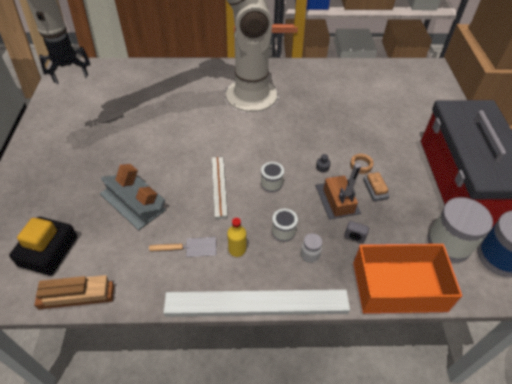

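View pics/t0.png

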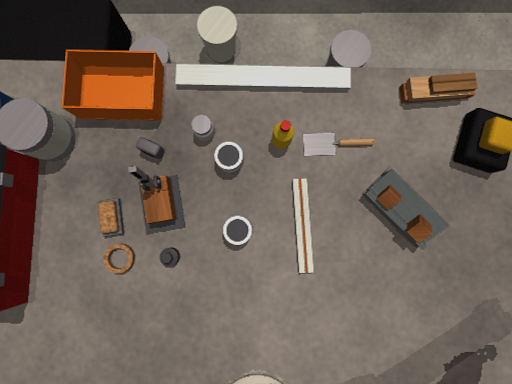

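The scene view shows the rack with blocks at (126,174) and (147,196), tins at (272,176) and (285,224), the strip at (219,187) and the clamp at (341,203). The top view shows the tins at (237,231) and (229,157), strip at (303,226), weight at (170,257), clamp at (160,203) with the lever up, and rack blocks at (389,197) and (419,229). Next I'll measure these with depth.

Run:
```python
from h import *
import pickle;a,b=pickle.load(open('p0.pkl','rb'))
np.set_printoptions(precision=1,suppress=True)
W=cloud(b);S=cloud(a)
print('table z top',np.nanmedian(W[300:340,200:300,2]),'scene',np.nanmedian(S[120:150,150:220,2]))
def roi(C,c,r,z0,z1):
    m=(np.hypot(C[...,0]-c[0],C[...,1]-c[1])<r)&(C[...,2]>z0)&(C[...,2]<z1); return C[m]
def at(P,u,v,z): return ray_at(P,u,v,z)
for nm,u,v,z in (('tinA',237,231,72),('tinB',229,157,72),('weight',170,257,55),('strip',303,226,20),('clamp',160,203,60),('b1',389,197,70),('b2',419,229,70)):
    c=at(b,u,v,z)
    for cn,C in(('top',W),('scene',S)):
        p=roi(C,c,{'strip':150,'b1':50,'b2':50}.get(nm,60),10,260)
        print(nm,c,cn,len(p),'z pct',np.percentile(p[:,2],[5,25,50,75,95,99]) if len(p) else '')
        if nm[:3]=='tin':
            t=p[p[:,2]>60];(x,y),r=cv2.minEnclosingCircle(t[:,:2].astype(np.float32));print('  circ',x,y,r,np.median(t[:,2]))
        if nm=='weight':
            t=p[p[:,2]>42];print('  knob',t.mean(0),len(t));t=p;(x,y),r=cv2.minEnclosingCircle(t[:,:2].astype(np.float32));print('  circ',x,y,r)
        if nm=='strip':
            t=p[(p[:,2]<30)];r=cv2.minAreaRect(t[:,:2].astype(np.float32));print('  rect',r)
        if nm=='clamp':
            t=p[(p[:,2]>52)&(p[:,2]<68)];print('  rect',cv2.minAreaRect(t[:,:2].astype(np.float32)),np.median(t[:,2]))
m={}
big=[cv2.resize(x['pixels'][r0:r0+90,c0:c0+120],(480,360),interpolation=2)[:,:,::-1] for x,r0,c0 in((b,155,345),(a,145,85),(b,150,105),(a,145,295))]
cv2.imwrite('pics/crops.png',np.hstack([np.vstack(big[:2]),np.vstack(big[2:])])[:, :][::1] if 0 else cv2.resize(np.hstack([np.vstack(big[:2]),np.vstack(big[2:])]),(800,600)))
```

```text
table z top 0.833709953995367 scene 0.3496229826455419
tinA [484.6  61.6  72. ] top 655 z pct [69.7 71.7 73.  74.2 75.7 76.9]
  circ 487.2032775878906 62.84686279296875 37.79957580566406 72.97490415960272
tinA [484.6  61.6  72. ] scene 559 z pct [17.3 43.2 70.1 73.3 76.2 78. ]
  circ 492.0065612792969 63.718727111816406 40.007469177246094 72.5564779830105
tinB [680.1  87.9  72. ] top 701 z pct [35.8 70.6 72.2 73.6 75.5 76.7]
  circ 684.9574584960938 91.62549591064453 37.858158111572266 72.49252148788275
tinB [680.1  87.9  72. ] scene 669 z pct [18.4 48.6 71.  73.6 76.  77.5]
  circ 688.3533935546875 91.20877075195312 39.99738693237305 72.77252950207753
weight [412.8 237.   55. ] top 294 z pct [21.5 30.1 32.6 55.5 60.1 61. ]
  knob [411.3 246.6  57.6] 86
  circ 410.9742431640625 247.1670379638672 25.05794906616211
weight [412.8 237.   55. ] scene 197 z pct [14.3 26.8 31.4 48.  59.  60.9]
  knob [417.2 246.3  55.7] 52
  circ 416.9237976074219 247.2228240966797 27.378061294555664
strip [ 501.7 -117.6   20. ] top 1425 z pct [16.8 19.  20.4 21.7 24.1 71.7]
  rect ((504.82305908203125, -11
[... 275 characters left out ...]
68.7  60. ] top 1336 z pct [ 30.8  58.5  60.4  62.4 162.  215. ]
  rect ((557.617919921875, 280.2273254394531), (105.3498764038086, 71.27196502685547), 11.44815731048584) 60.06436613217352
clamp [554.3 268.7  60. ] scene 547 z pct [ 20.2  55.1  59.7  62.  105.6 156.9]
  rect ((559.090576171875, 279.43109130859375), (103.73416900634766, 72.9913330078125), 11.179337501525879) 60.115474223776914
b1 [ 582.2 -337.9   70. ] top 1035 z pct [31.1 46.4 56.7 69.2 83.5 86.8]
b1 [ 582.2 -337.9   70. ] scene 566 z pct [13.1 47.5 58.2 71.9 85.5 88.3]
b2 [ 499.6 -415.2   70. ] top 981 z pct [ 31.1  49.3  60.2  88.7 101.2 104.7]
b2 [ 499.6 -415.2   70. ] scene 542 z pct [ 36.2  54.1  68.6  87.6 101.3 105.2]
```

View pics/crops.png

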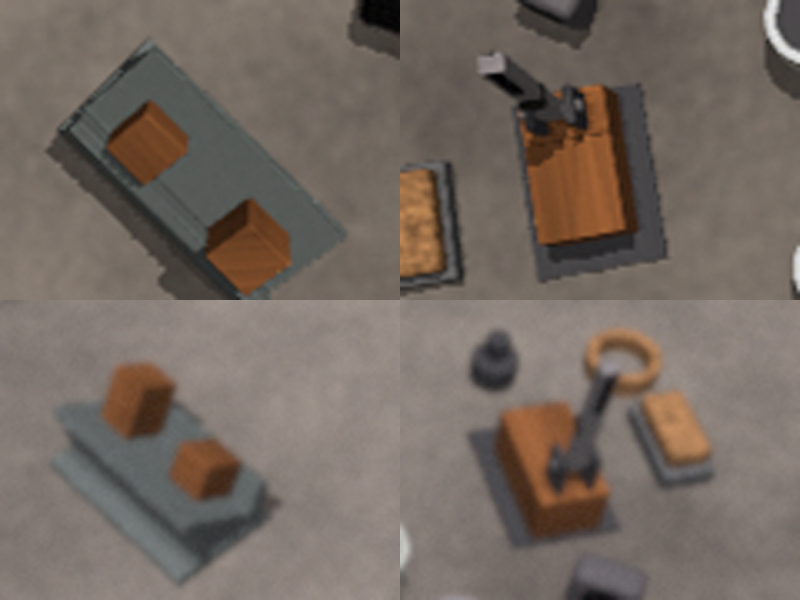

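Run:
```python
from h import *
import pickle;a,b=pickle.load(open('p0.pkl','rb'))
np.set_printoptions(precision=1,suppress=True)
from scipy.optimize import minimize_scalar
for cn,P in(('top',b),('scene',a)):
    C=cloud(P);m=(np.hypot(C[...,0]-545,C[...,1]+378)<170)&(C[...,2]>15)&(C[...,2]<130);p=C[m]
    # plane fit by ransac for normal of the seat: points in z 25..75
    rng=np.random.default_rng(0);best=(0,)
    for _ in range(3000):
        q=p[rng.choice(len(p),3,False)];n=np.cross(q[1]-q[0],q[2]-q[0]);l=np.linalg.norm(n)
        if l<500: continue
        n/=l;n*=np.sign(n[2])
        if abs(np.degrees(np.arccos(n[2]))-33)>6: continue
        k=np.abs((p-q[0])@n)<2.5
        if k.sum()>best[0]:best=(k.sum(),n,q[0],k)
    k=best[3];c=p[k].mean(0);n=np.linalg.svd(p[k]-c,full_matrices=False)[2][2];n*=np.sign(n[2])
    psi=np.arctan2(-n[1],-n[0]);print(cn,'seat n',n,'tilt',np.degrees(np.arccos(n[2])),'psi',np.degrees(psi),best[0])
    t=np.radians(33)
    def fr(psi): 
        z=np.array([-np.sin(t)*np.cos(psi),-np.sin(t)*np.sin(psi),np.cos(t)]);y=np.array([-np.sin(psi),np.cos(psi),0]);return np.stack([np.cross(y,z),y,z],1)
    B=fr(psi);h0=(c@B[:,2]);L=p@B;L[:,2]-=h0
    for nm,H,cc in(('tall',60,(500,-415)),('short',40,(582,-338))):
        s=(np.abs(L[:,2]-H)<5)&(np.hypot(p[:,0]-cc[0],p[:,1]-cc[1])<60)
        r=cv2.minAreaRect(L[s][:,:2].astype(np.float32));x=np.array([*r[0],np.median(L[s][:,2])+h0]);w=B@x
        lo,hi=np.percentile(L[s][:,:2],[3,97],axis=0)
        print(nm,'n',s.sum(),'rect',r,'h',np.median(L[s][:,2]),'topcentre',w,'pct centre',B@np.array([*(lo+hi)/2,x[2]]),hi-lo,'foot',B@(x-[0,0,H]))
    # rack rect
    s=p[np.abs(L[:,2])<6];print('rack rect',cv2.minAreaRect(s[:,:2].astype(np.float32)))
    # clamp
    for z0,z1 in((54,66),):
        m=(np.hypot(C[...,0]-565,C[...,1]-282)<90)&(C[...,2]>z0)&(C[...,2]<z1);q=C[m]
        ang=np.radians(11.3);A=np.array([[np.cos(ang),np.sin(ang)],[-np.sin(ang),np.cos(ang)]])
        l=q[:,:2]@A.T;lo,hi=np.percentile(l,[1.,99.],axis=0);print('clamp ext',lo,hi,hi-lo,'centre y-mid',(lo+hi)/2)
        ll=l[l[:,0]<lo[0]+75];print('  rect robot-side',cv2.minAreaRect(ll.astype(np.float32)))
    m=(np.hypot(C[...,0]-600,C[...,1]-290)<110)&(C[...,2]>112)&(C[...,2]<290);q=C[m]
    if len(q)>10:
        c=q.mean(0);d=np.linalg.svd(q-c)[2][0];d*=np.sign(d[2]);print('lever',c,d,'range',np.percentile((q-c)@d,[0,2,98,100]),len(q))
```

```text
top seat n [-0.4  0.4  0.8] tilt 32.429583284614026 psi -44.61359258252979 1284
tall n 310 rect ((580.9923706054688, 56.68606185913086), (45.23146057128906, 45.611114501953125), 1.5867725610733032) h 60.28351455464403 topcentre [ 489.9 -403.7   93.1] pct centre [ 490.8 -403.1   93.3] [41.6 41.7] foot [ 513.2 -426.7   42.8]
short n 304 rect ((575.4962768554688, 166.0396728515625), (54.45280075073242, 87.2154541015625), 2.32346510887146) h 40.04082918746337 topcentre [ 571.3 -330.4   73.2] pct centre [ 573.  -330.7   74.2] [47.6 42.4] foot [ 586.8 -345.7   39.6]
rack rect ((555.5928955078125, -390.6728515625), (210.60186767578125, 83.41683959960938), 45.7384033203125)
clamp ext [550.  130.7] [665.5 199.8] [115.5  69.1] centre y-mid [607.7 165.3]
  rect robot-side ((587.002685546875, 165.51043701171875), (75.72114562988281, 71.01934051513672), 0.6499166488647461)
lever [610.5 287.6 189.9] [0.1 0.  1. ] range [-76.8 -72.8  46.1  47.1] 229
scene seat n [-0.4  0.4  0.8] tilt 32.522353273984564 psi -44.655013287879484 549
tall n 108 rect ((584.368408203125, 59.814476013183594), (48.97688674926758, 44.50501251220703), 89.77188110351562) h 59.968608650653664 topcentre [ 494.1 -404.1   94.3] pct centre [ 495.  -403.4   94.4] [43.6 43.7] foot [ 517.4 -427.1   44. ]
short n 117 rect ((583.0010986328125, 170.15040588378906), (50.5361328125, 46.861324310302734), 88.4388656616211) h 39.8318668004747 topcentre [ 578.7 -332.6   76.7] pct centre [ 579.2 -332.4   76.8] [43.1 42.4] foot [ 594.2 -347.9   43.1]
rack rect ((562.3497314453125, -393.45697021484375), (215.6940460205078, 78.48159790039062), 45.89194107055664)
clamp ext [553.2 128.4] [673.9 197.9] [120.7  69.6] centre y-mid [613.6 163.2]
  rect robot-side ((589.1715698242188, 164.7676239013672), (74.3314437866211, 73.65848541259766), 1.7872495651245117)
lever [620.2 288.4 181.1] [0.1 0.  1. ] range [-67.5 -66.   54.4  58. ] 214
```

Run:
```python
from h import *
import pickle;a,b=pickle.load(open('p0.pkl','rb'))
np.set_printoptions(precision=2,suppress=True,linewidth=200)
ang=np.radians(11.6);A=np.array([[np.cos(ang),np.sin(ang)],[-np.sin(ang),np.cos(ang)]])
for cn,P in(('top',b),('scene',a)):
    C=cloud(P);m=(np.hypot(C[...,0]-565,C[...,1]-282)<130)&(C[...,2]>8);q=C[m]
    l=np.c_[q[:,:2]@A.T,q[:,2]]
    y0=161.6
    for yy in(-27,-15,0,15,27):
        r=[]
        for x in range(545,690,6):
            k=(np.abs(l[:,0]-x)<3)&(np.abs(l[:,1]-y0-yy)<5); r.append(int(np.median(l[k,2])) if k.sum()>0 else -1)
        print(cn,yy,r)
    k=(l[:,2]>125)&(np.abs(l[:,1]-y0)<25)&(l[:,2]<300);t=l[k];
    fx=np.polyfit(t[:,2],t[:,0],1);fy=np.polyfit(t[:,2],t[:,1],1);print('lever x at 91.5,150,200',np.polyval(fx,[91.5,150,200]),'y',np.polyval(fy,[91.5,150,200]),'zmax',t[:,2].max(),np.percentile(t[:,2],98))
    # cheeks
    k=(l[:,2]>80)&(l[:,2]<107);t=l[k];print('cheeks',np.percentile(t,[2,25,50,75,98],axis=0).T)
    base=l[(l[:,2]<25)&(l[:,2]>8)];print(len(base))
    for n in('clamp_bed','lever_hinge','lever_tip'):
        for z in((60,) if n=='clamp_bed' else (91.5,) if n=='lever_hinge' else (230,)):
            for o in place_of(P,n)[:1] if 0 else []: pass
```

```text
top -27 [-1, 59, 60, 60, 61, 60, 58, 60, 60, 58, 58, 60, 60, 60, 59, 60, 59, 60, 60, 59, 60, 58, -1, -1, -1]
top -15 [-1, 56, 59, 59, 60, 59, 60, 61, 60, 60, 60, 60, 61, 59, 59, 74, 94, 101, 101, 99, 86, 60, -1, -1, -1]
top 0 [-1, 57, 59, 60, 59, 60, 59, 60, 60, 60, 58, 59, 60, 60, 60, 60, 59, 144, 201, 234, 233, 232, -1, -1, -1]
top 15 [9, 57, 59, 60, 60, 60, 60, 60, 60, 60, 60, 59, 60, 59, 59, 76, 93, 103, -1, -1, -1, -1, -1, -1, -1]
top 27 [-1, 50, 60, 59, 60, 59, 61, 60, 59, 61, 60, 60, 59, 60, 60, 59, 58, -1, -1, -1, -1, -1, -1, -1, -1]
lever x at 91.5,150,200 [642.61 650.42 657.09] y [156.27 157.83 159.17] zmax 236.55691669759744 235.46383521306447
cheeks [[635.17 640.36 644.64 650.33 662.77]
 [139.82 143.33 149.59 174.33 180.75]
 [ 81.45  94.9  100.99 103.95 106.66]]
220
scene -27 [-1, -1, 60, 60, 61, 60, 61, 61, 61, 59, 58, 58, 60, 61, 60, 60, 59, 58, 61, 62, 60, 43, 35, -1, -1]
scene -15 [-1, -1, 58, 58, 62, 60, 61, 61, 60, 59, 60, 59, 59, 60, -1, 64, 104, 88, 106, 103, 100, 48, 29, -1, -1]
scene 0 [-1, 59, 57, 60, 59, 60, 60, 64, 60, 61, 60, 59, -1, -1, -1, -1, 61, 59, 62, 98, 144, 181, 49, -1, -1]
scene 15 [-1, -1, 60, 58, 62, 61, 59, 60, 62, 59, 62, 60, -1, -1, -1, -1, 58, 86, 82, 86, 82, 45, 45, -1, -1]
scene 27 [-1, 56, 59, 59, 59, 60, 61, 58, 61, 59, -1, -1, -1, -1, -1, -1, -1, -1, 60, 57, 59, 29, 51, -1, -1]
lever x at 91.5,150,200 [657.7  662.81 667.17] y [156.8  157.42 157.94] zmax 239.4293894366864 235.56595629963067
cheeks [[642.31 654.81 659.9  665.44 668.91]
 [138.42 142.24 153.97 172.93 180.02]
 [ 81.9   90.02  97.76 102.66 106.17]]
252
```

```bash
cat >> h.py <<'E'
def frame(z,y):
    z=np.array(z,float);z/=np.linalg.norm(z);y=np.array(y,float);y-=z*(y@z);y/=np.linalg.norm(y);return np.stack([np.cross(y,z),y,z],1)
def go(grasp,z,y,back=0,s=None):
    "target for the grasp point (mm), tool z and y; back = retreat along tool z; prints shift m / rotvec"
    s=s or sense();F=frame(z,y);t=np.array(grasp)-F[:,2]*(OFF+back);C=quat(s)
    d=C.inv().apply(t-s['ee_pos'])/1000;w=(C.inv()*R.from_matrix(F)).as_rotvec()
    print('tcp target',np.round(t,1),'shift',np.round(d,4),'rot',np.round(w,3),'deg',round(np.degrees(np.linalg.norm(w)),1));return t
def st():
    s=sense();C=quat(s).as_matrix();print('t',round(s['time'],2),'q',np.round(s['qpos'],2),'pos',np.round(s['ee_pos'],1),'y',np.round(C[:,1],3),'z',np.round(C[:,2],3),'w',round(s['grip_width'],1),'gf',round(s['grip_force'],1),'f',np.round(s['ft_force'],1));return s
import station
try: OFF=float(grip_point_offset)
except Exception: OFF=None
ps=np.radians(-44.6);t33=np.radians(33)
ZB=np.array([-np.sin(t33)*np.cos(ps),-np.sin(t33)*np.sin(ps),np.cos(t33)]);YB=np.array([-np.sin(ps),np.cos(ps),0])
FOOT=np.array([515.3,-426.9,43.4])
E
python3 - <<'E'
from h import *
print(OFF,[n for n in dir(station) if not n.startswith('_')])
if OFF is not None: go(FOOT+35*ZB,-ZB,-YB,back=100)
E
```

```text
-18.700000000000003 ['PlanningError', 'close_job', 'grip_point_offset', 'place_of', 'recognise', 'sense', 'snapshot']
tcp target [ 470.2 -382.4  140.9] shift [ 0.3017 -0.1244  0.0904] rot [-0.329  0.511  1.112] deg 72.6
```

Emit:
{"fn": "step_arm", "kwargs": {
  "plan": "-1 0.302 -0.124 0.09 -0.329 0.511 1.112;-1 0.302 -0.124 0.09 -0.329 0.511 1.112;-1 0.302 -0.124 0.09 -0.329 0.511 1.112;-1 0.302 -0.124 0.09 -0.329 0.511 1.112;-1 0.302 -0.124 0.09 -0.329 0.511 1.112;-1 0.302 -0.124 0.09 -0.329 0.511 1.112;-1 0.302 -0.124 0.09 -0.329 0.511 1.112;-1 0.302 -0.124 0.09 -0.329 0.511 1.112;-1 0.302 -0.124 0.09 -0.329 0.511 1.112;-1 0.302 -0.124 0.09 -0.329 0.511 1.112",
  "grip_force": 40
}}

```text
time: 2.63
ee_pos: [466.6, -383.1, 141.0]
eef_rot: [0.093, 0.937, -0.261, 0.211]
ft_force: [1.1, 0.7, 0.1]
grip_width: 85.3
grip_force: 0.0
```

Run:
```python
from h import *
s=st()
go(FOOT+35*ZB,-ZB,-YB,back=100,s=s)
go(FOOT+35*ZB,-ZB,-YB,back=0,s=s)
```

```text
t 2.63 q [ 0.78  0.3  -0.17  2.17  0.35  0.22 -1.81] pos [ 466.6 -383.1  141. ] y [-0.528 -0.847  0.064] z [ 0.348 -0.284 -0.893] w 85.3 gf 0.0 f [1.1 0.7 0.1]
tcp target [ 470.2 -382.4  140.9] shift [ 0.0025 -0.0025  0.0011] rot [-0.054  0.107  0.224] deg 14.5
tcp target [ 509.  -420.7   57.1] shift [0.0124 0.0041 0.1004] rot [-0.054  0.107  0.224] deg 14.5
```

Emit:
{"fn": "step_arm", "kwargs": {
  "plan": "-1 0.005 0 0.03 -0.054 0.107 0.224;-1 0.005 0 0.03 -0.054 0.107 0.224;-1 0.005 0 0.03 -0.054 0.107 0.224;-1 0.005 0 0.03 -0.054 0.107 0.224;-1 0.005 0 0.03 -0.054 0.107 0.224;-1 0.005 0 0.03 -0.054 0.107 0.224"
}}

```text
time: 3.13
ee_pos: [480.6, -408.6, 140.7]
eef_rot: [0.103, 0.891, -0.368, 0.243]
ft_force: [0.7, 0.9, 0.2]
grip_width: 85.3
grip_force: 0.0
```

Run:
```python
from h import *
s=st()
go(FOOT+35*ZB,-ZB,-YB,back=70,s=s)
go(FOOT+35*ZB,-ZB,-YB,back=0,s=s)
```

```text
t 3.13 q [ 0.75  0.34 -0.17  2.16  0.88  0.19 -2.57] pos [ 480.6 -408.6  140.7] y [-0.707 -0.707  0.005] z [ 0.357 -0.363 -0.861] w 85.3 gf 0.0 f [0.7 0.9 0.2]
tcp target [ 481.8 -393.9  115.8] shift [-0.0208 -0.0114  0.0166] rot [ 0.007  0.042 -0.003] deg 2.5
tcp target [ 509.  -420.7   57.1] shift [-0.0179 -0.0119  0.0866] rot [ 0.007  0.042 -0.003] deg 2.5
```

```bash
cat >> h.py <<'E'
def ZT(deg):
    t=np.radians(deg);return np.array([np.sin(t)*np.cos(ps),np.sin(t)*np.sin(ps),-np.cos(t)])
E
python3 - <<'E'
from h import *
s=sense();z=ZT(18)
g=FOOT+42*ZB
F=frame(z,-YB)
y=(R.from_matrix(F)*R.from_euler('z',-1.15)).as_matrix()[:,1]
t=go(g,z,y,back=110,s=s)
E
```

```text
tcp target [ 478.9 -391.   165.5] shift [ 0.0009 -0.0111 -0.0282] rot [ 0.133 -0.191 -1.149] deg 67.2
```

Emit:
{"fn": "step_arm", "kwargs": {
  "plan": "-1 0.001 -0.011 -0.028 0.133 -0.191 -1.149;-1 0.001 -0.011 -0.028 0.133 -0.191 -1.149;-1 0.001 -0.011 -0.028 0.133 -0.191 -1.149;-1 0.001 -0.011 -0.028 0.133 -0.191 -1.149;-1 0.001 -0.011 -0.028 0.133 -0.191 -1.149;-1 0.001 -0.011 -0.028 0.133 -0.191 -1.149;-1 0.001 -0.011 -0.028 0.133 -0.191 -1.149;-1 0.001 -0.011 -0.028 0.133 -0.191 -1.149;-1 0.001 -0.011 -0.028 0.133 -0.191 -1.149;-1 0.001 -0.011 -0.028 0.133 -0.191 -1.149"
}}

```text
time: 3.97
ee_pos: [477.4, -392.1, 164.8]
eef_rot: [0.128, 0.971, 0.183, 0.088]
ft_force: [0.2, 0.0, 0.2]
grip_width: 85.0
grip_force: 0.0
```

Run:
```python
from h import *
s=st();z=ZT(18)
g=FOOT+42*ZB
F=frame(z,-YB)
y=(R.from_matrix(F)*R.from_euler('z',-2.25)).as_matrix()[:,1]
t=go(g,z,y,back=110,s=s)
```

```text
t 3.97 q [ 1.28  0.45 -0.82  1.97  0.67  0.65 -1.13] pos [ 477.4 -392.1  164.8] y [ 0.333 -0.9    0.28 ] z [ 0.218 -0.215 -0.952] w 85.0 gf 0.0 f [0.2 0.  0.2]
tcp target [ 478.9 -391.   165.5] shift [ 0.0018 -0.0003 -0.0005] rot [-0.003 -0.    -1.098] deg 62.9
```

Emit:
{"fn": "step_arm", "kwargs": {
  "plan": "-1 0.002 0 0 0 0 -1.1;-1 0.002 0 0 0 0 -1.1;-1 0.002 0 0 0 0 -1.1;-1 0.002 0 0 0 0 -1.1;-1 0.002 0 0 0 0 -1.1;-1 0.002 0 0 0 0 -1.1;-1 0.002 0 0 0 0 -1.1;-1 0.002 0 0 0 0 -1.1;-1 0.002 0 0 0 0 -1.1;-1 0.002 0 0 0 0 -1.1"
}}

```text
time: 4.8
ee_pos: [479.1, -390.9, 164.7]
eef_rot: [0.155, 0.733, 0.663, 0.009]
ft_force: [-0.1, -0.2, 0.2]
grip_width: 85.8
grip_force: 0.0
```

Run:
```python
from h import *
s=st();z=ZT(18)
t=go(FOOT+42*ZB,z,YB,back=60,s=s)
```

```text
t 4.8 q [ 1.44  0.55 -1.05  1.96  0.86  0.74 -0.18] pos [ 479.1 -390.9  164.7] y [ 0.968 -0.073  0.239] z [ 0.219 -0.215 -0.952] w 85.8 gf 0.0 f [-0.1 -0.2  0.2]
tcp target [ 489.9 -401.9  117.9] shift [-0.0004  0.0001  0.0492] rot [-0.001 -0.003 -0.892] deg 51.1
```

Emit:
{"fn": "step_arm", "kwargs": {
  "plan": "-1 0 0 0.0 0 0 -0.89;-1 0 0 0.0 0 0 -0.89;-1 0 0 0.0 0 0 -0.89;-1 0 0 0.01 0 0 -0.89;-1 0 0 0.02 0 0 -0.89;-1 0 0 0.03 0 0 -0.89;-1 0 0 0.049 0 0 -0.89;-1 0 0 0.049 0 0 -0.89;-1 0 0 0.049 0 0 -0.89"
}}

```text
time: 5.55
ee_pos: [489.7, -400.8, 117.3]
eef_rot: [0.143, 0.379, 0.912, -0.058]
ft_force: [0.2, -0.1, 0.4]
grip_width: 85.6
grip_force: 0.0
```

Run:
```python
from h import *
s=st();z=ZT(18)
t=go(FOOT+42*ZB,z,YB,back=0,s=s)
```

```text
t 5.55 q [ 1.45  0.72 -1.11  1.96  1.1   0.79  0.54] pos [ 489.7 -400.8  117.3] y [0.708 0.706 0.003] z [ 0.218 -0.214 -0.952] w 85.6 gf 0.0 f [ 0.2 -0.1  0.4]
tcp target [ 503.1 -414.9   60.8] shift [-0.0013 -0.0006  0.0597] rot [ 0.001 -0.004 -0.009] deg 0.6
```

Emit:
{"fn": "step_arm", "kwargs": {
  "plan": "-1 -0.001 0 0.02 0 0 -0.009;-1 -0.001 0 0.04 0 0 -0.009;-1 -0.001 0 0.059 0 0 -0.009;-1 -0.001 0 0.059 0 0 -0.009;1 -0.001 0 0.059 0 0 -0.009;1 -0.001 0 0.059 0 0 -0.009;1 -0.001 0 0.059 0 0 -0.009;1 -0.001 0 0.059 0 0 -0.009;1 -0.001 0 0.059 0 0 -0.009;1 -0.001 0 0.059 0 0 -0.009",
  "grip_force": 40
}}

```text
time: 6.38
ee_pos: [504.5, -415.0, 64.2]
eef_rot: [0.145, 0.373, 0.915, -0.06]
ft_force: [-3.3, 1.9, 8.2]
grip_width: 43.7
grip_force: 40.9
```

Run:
```python
from h import *
s=st();C=quat(s)
print(C.inv().apply(ZB*0.1), C.inv().apply([0,0,.1]))
```

```text
t 6.38 q [ 1.37  0.8  -1.01  1.93  1.22  0.74  0.47] pos [ 504.5 -415.    64.2] y [ 0.699  0.715 -0.002] z [ 0.22  -0.217 -0.951] w 43.7 gf 40.9 f [-3.3  1.9  8.2]
[ 2.58478642e-02  9.15375425e-05 -9.66016539e-02] [-0.03093463 -0.00016543 -0.0950948 ]
```

Emit:
{"fn": "step_arm", "kwargs": {
  "plan": "1 0.005 0 -0.019 0 0 0;1 0.01 0 -0.039 0 0 0;1 0.016 0 -0.058 0 0 0;1 0.01 0 -0.09 0 0 0;1 0.0 0 -0.13 0 0 0;1 -0.01 0 -0.16 0 0 0;1 -0.012 0 -0.17 0 0 0;1 -0.012 0 -0.17 0 0 0"
}}

```text
time: 7.05
ee_pos: [476.4, -386.8, 231.5]
eef_rot: [0.146, 0.373, 0.914, -0.061]
ft_force: [0.2, -0.5, -1.5]
grip_width: 43.5
grip_force: 41.7
```

Run:
```python
from h import *
import pickle
s=st();C=quat(s)
np.set_printoptions(precision=1,suppress=True)
b=snapshot('top');a=snapshot('scene');pickle.dump((a,b),open('p1.pkl','wb'))
im=np.hstack([cv2.resize(x['pixels'][r0:r0+150,c0:c0+150],(400,400),interpolation=2)[:,:,::-1] for x,r0,c0 in((b,120,320),(a,80,70))])
cv2.imwrite('pics/held.png',im)
# block pose in tool frame from clouds
for P in(a,b):
    w=cloud(P);m=np.isfinite(w[...,0])&(np.linalg.norm(w-s['ee_pos'],axis=-1)<75);p=w[m];px=P['pixels'][m].astype(int)
    wood=(px[:,0]-px[:,2]>35);l=C.inv().apply(p[wood]-s['ee_pos']);print(len(l),np.percentile(l,[2,10,50,90,98],axis=0).T)
    print(np.percentile(p[wood],[2,50,98],axis=0).T)
```

```text
t 7.05 q [ 1.62  0.57 -1.33  1.92  0.88  0.92  0.72] pos [ 476.4 -386.8  231.5] y [ 0.699  0.715 -0.002] z [ 0.222 -0.22  -0.95 ] w 43.5 gf 41.7 f [ 0.2 -0.5 -1.5]
275 [[-27.9 -25.2 -17.2  -3.6   5.4]
 [-20.1 -16.6   4.1  22.1  24.3]
 [-35.9 -33.5  -7.8  16.4  21.4]]
[[ 458.   489.2  510. ]
 [-418.5 -391.9 -373.1]
 [ 214.2  244.8  268.7]]
150 [[-27.7 -26.1 -18.2  24.3  25.9]
 [-16.6  -9.    9.9  21.5  22.3]
 [-30.4 -29.  -12.7  11.1  14.5]]
[[ 452.1  486.7  510.2]
 [-417.5 -385.7 -350.9]
 [ 226.1  248.3  260.3]]
```

View pics/held.png

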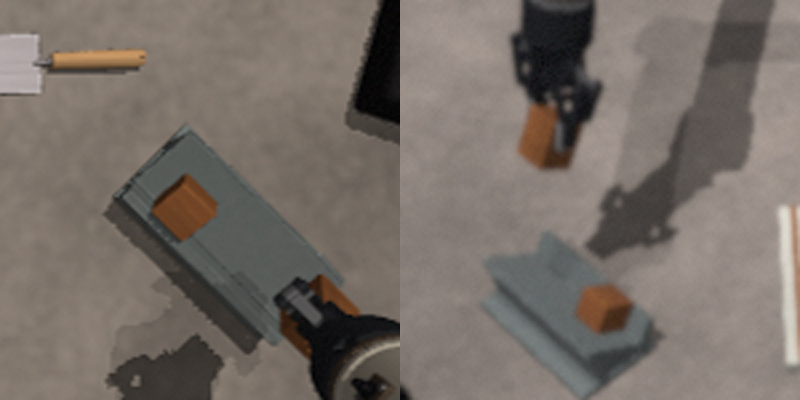

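Run:
```python
from h import *
import pickle
a,b=pickle.load(open('p1.pkl','rb'));s=st();C=quat(s)
np.set_printoptions(precision=3,suppress=True)
w=cloud(a);m=np.isfinite(w[...,0])&(np.linalg.norm(w-s['ee_pos'],axis=-1)<75);m&=(a['pixels'][...,0].astype(int)-a['pixels'][...,2]>35)
l=C.inv().apply(w[m]-s['ee_pos'])
l=l[(l[:,0]<5)&(np.abs(l[:,1]-2)<19)]
rng=np.random.default_rng(1);best=0
for _ in range(2000):
    q=l[rng.choice(len(l),3,False)];n=np.cross(q[1]-q[0],q[2]-q[0]);L=np.linalg.norm(n)
    if L<150: continue
    n/=L;k=np.abs((l-q[0])@n)<1.8
    if k.sum()>best: best=k.sum();K=k
c=l[K].mean(0);n=np.linalg.svd(l[K]-c)[2][2];n*=-np.sign(n[0]);print(len(l),best,'face normal in tool',n,'c',c)
zb=C.inv().apply(ZB);print('expected zb',zb,'expected face normal',C.inv().apply(np.cross(YB,ZB)))
# grasp time tcp
Fo=C.inv().apply(FOOT-np.array([504.5,-415,64.2]));print('foot in tool expected',Fo)
print('extent along zb rel TCP',np.percentile(l@zb,[1,99]),'expected',Fo@zb,Fo@zb+60,'face offset',c@n, 'expected',Fo@C.inv().apply(np.cross(YB,ZB))+22)
```

```text
t 7.15 q [ 1.62  0.58 -1.32  1.92  0.88  0.92  0.72] pos [ 474.  -386.2  227.2] y [ 0.7    0.715 -0.003] z [ 0.218 -0.216 -0.952] w 43.4 gf 41.7 f [-0.4  0.1 -1.5]
199 116 face normal in tool [-0.968  0.005 -0.252] c [-22.491   2.89  -11.749]
expected zb [ 0.261 -0.    -0.965] expected face normal [-0.965 -0.004 -0.261]
foot in tool expected [-8.885 -0.894 24.721]
extent along zb rel TCP [-24.686  35.376] expected -26.183354880553168 33.81664511944683 face offset 24.74202715504581 expected 24.128398873132785
```

```bash
cat >> h.py <<'E'
YS=np.array([-.175,.985,0]);YS/=np.linalg.norm(YS)
def ptf(P,zb=np.array([.261,0,-.965]),Fo=np.array([-9.3,0,24.5]),s=None):
    s=s or sense();h=np.cross(YS,[0,0,1]);Bw=np.stack([h,YS,[0,0,1]],1)
    xb=np.cross([0,1,0],zb);Bt=np.stack([xb,[0,1,0],zb],1);Rm=Bw@Bt.T
    t=np.array(P)-Rm@Fo;C=quat(s);d=C.inv().apply(t-s['ee_pos'])/1000;w=(C.inv()*R.from_matrix(Rm)).as_rotvec()
    print('tcp',np.round(t,1),'shift',np.round(d,4),'rot',np.round(w,3))
E
python3 - <<'E'
from h import *
ptf([588,77.3,160])
E
```

```text
tcp [585.5  76.8 186.1] shift [ 0.2448  0.409  -0.0369] rot [-0.025  0.53  -0.963]
```

Emit:
{"fn": "step_arm", "kwargs": {
  "plan": "1 0.02 0.035 -0.003 0 0.05 -0.08;1 0.06 0.1 -0.009 -0.01 0.13 -0.24;1 0.245 0.409 -0.037 -0.025 0.53 -0.963;1 0.245 0.409 -0.037 -0.025 0.53 -0.963;1 0.245 0.409 -0.037 -0.025 0.53 -0.963;1 0.245 0.409 -0.037 -0.025 0.53 -0.963;1 0.245 0.409 -0.037 -0.025 0.53 -0.963;1 0.245 0.409 -0.037 -0.025 0.53 -0.963;1 0.245 0.409 -0.037 -0.025 0.53 -0.963;1 0.245 0.409 -0.037 -0.025 0.53 -0.963"
}}

```text
time: 7.98
ee_pos: [571.1, 18.2, 188.1]
eef_rot: [-0.135, -0.09, 0.987, -0.012]
ft_force: [0.4, 0.3, -0.6]
grip_width: 43.1
grip_force: 41.8
```

Run:
```python
from h import *
s=st()
ptf([588,77.3,160],s=s)
```

```text
t 7.98 q [ 0.65  0.93 -1.26  1.54  0.76  1.58  1.06] pos [571.1  18.2 188.1] y [-0.181  0.983  0.001] z [-0.263 -0.047 -0.964] w 43.1 gf 41.8 f [ 0.4  0.3 -0.6]
tcp [585.5  76.8 186.1] shift [-0.0244  0.055  -0.0046] rot [-0.    -0.007  0.006]
```

Continue over the spot.

Emit:
{"fn": "step_arm", "kwargs": {
  "plan": "1 -0.024 0.055 -0.005 0 -0.007 0.006;1 -0.024 0.055 -0.005 0 -0.007 0.006;1 -0.024 0.055 -0.005 0 -0.007 0.006;1 -0.024 0.055 -0.005 0 -0.007 0.006;1 -0.024 0.055 -0.005 0 -0.007 0.006"
}}

```text
time: 8.4
ee_pos: [585.0, 73.7, 189.1]
eef_rot: [-0.128, -0.085, 0.988, -0.013]
ft_force: [0.1, -1.2, -0.1]
grip_width: 43.9
grip_force: 41.8
```

Run:
```python
from h import *
s=st()
ptf([588,77.3,160],s=s);ptf([588,77.3,20],s=s);ptf([588,77.3,4],s=s)
```

```text
t 8.4 q [ 0.54  0.94 -1.25  1.5   0.76  1.57  0.98] pos [585.   73.7 189.1] y [-0.17   0.985 -0.004] z [-0.252 -0.047 -0.967] w 43.9 gf 41.8 f [ 0.1 -1.2 -0.1]
tcp [585.5  76.8 186.1] shift [-0.0017  0.003   0.0027] rot [-0.002  0.005 -0.005]
tcp [585.5  76.8  46.1] shift [-0.0375  0.0035  0.138 ] rot [-0.002  0.005 -0.005]
tcp [585.5  76.8  30.1] shift [-0.0416  0.0036  0.1535] rot [-0.002  0.005 -0.005]
```

Emit:
{"fn": "step_arm", "kwargs": {
  "plan": "1 -0.01 0.003 0.034 0 0 0;1 -0.02 0.003 0.07 0 0 0;1 -0.03 0.003 0.105 0 0 0;1 -0.036 0.003 0.13 0 0 0;1 -0.0375 0.003 0.138 0 0.003 0;1 -0.0375 0.003 0.138 0 0.003 0;1 -0.0375 0.003 0.138 0 0.003 0"
}}

```text
time: 8.98
ee_pos: [586.8, 76.9, 48.6]
eef_rot: [-0.129, -0.084, 0.988, -0.012]
ft_force: [0.7, -0.0, -0.8]
grip_width: 43.5
grip_force: 41.8
```

Run:
```python
from h import *
s=st()
ptf([588,77.3,4],s=s);ptf([588,77.3,-1],s=s)
```

```text
t 8.98 q [ 0.5   1.09 -1.13  1.56  0.88  1.4   0.94] pos [586.8  76.9  48.6] y [-0.169  0.986 -0.002] z [-0.252 -0.045 -0.967] w 43.5 gf 41.8 f [ 0.7 -0.  -0.8]
tcp [585.5  76.8  30.1] shift [-0.0035  0.0002  0.0183] rot [ 0.     0.005 -0.007]
tcp [585.5  76.8  25.1] shift [-0.0048  0.0003  0.0231] rot [ 0.     0.005 -0.007]
```

Emit:
{"fn": "step_arm", "kwargs": {
  "plan": "1 -0.002 0 0.01 0 0.005 -0.007;1 -0.0035 0 0.0183 0 0.005 -0.007;1 -0.004 0 0.021 0 0.005 -0.007;1 -0.0045 0 0.023 0 0.005 -0.007;1 -0.0045 0 0.023 0 0.005 -0.007"
}}

```text
time: 9.4
ee_pos: [586.1, 77.4, 27.5]
eef_rot: [-0.13, -0.088, 0.988, -0.012]
ft_force: [-0.4, -2.7, 12.8]
grip_width: 43.1
grip_force: 43.2
```

Run:
```python
from h import *
s=st()
ptf([588,77.3,0],s=s)
```

```text
t 9.4 q [ 0.49  1.12 -1.12  1.56  0.9   1.38  0.94] pos [586.1  77.4  27.5] y [-0.177  0.984 -0.001] z [-0.255 -0.047 -0.966] w 43.1 gf 43.2 f [-0.4 -2.7 12.8]
tcp [585.5  76.8  26.1] shift [ 0.0003 -0.0004  0.0015] rot [-0.002  0.002  0.002]
```

Emit:
{"fn": "step_arm", "kwargs": {
  "plan": "-1 0 0 -0.001 0 0 0;-1 0 0 -0.001 0 0 0;-1 0 0 -0.001 0 0 0;-1 0 0 -0.001 0 0 0;-1 0 0 -0.03 0 0 0;-1 0 0 -0.06 0 0 0;-1 0 0 -0.1 0 0 0;-1 0 0 -0.14 0 0 0;-1 0 0 -0.17 0 0 0;-1 0 0 -0.17 0 0 0"
}}

```text
time: 10.23
ee_pos: [632.1, 87.8, 195.6]
eef_rot: [-0.126, -0.088, 0.988, -0.01]
ft_force: [0.5, 0.7, 0.6]
grip_width: 85.4
grip_force: 0.0
```

Run:
```python
from h import *
s=st()
# strip: centre, long axis 4.5 deg from x; tool y across
th=np.radians(4.5);yy=np.array([-np.sin(th),np.cos(th),0])
go([506.5,-115.7,20],[0,0,-1],yy,back=100,s=s)
```

```text
t 10.23 q [ 0.46  0.98 -1.22  1.35  0.78  1.63  1.03] pos [632.1  87.8 195.6] y [-0.177  0.984  0.002] z [-0.248 -0.042 -0.968] w 85.4 gf 0.0 f [0.5 0.7 0.6]
tcp target [ 506.5 -115.7  101.3] shift [ 0.1308 -0.1783  0.1311] rot [-0.011 -0.254  0.099] deg 15.6
```

Emit:
{"fn": "step_arm", "kwargs": {
  "plan": "-1 0.139 -0.177 0.1 -0.011 -0.254 0.099;-1 0.139 -0.177 0.1 -0.011 -0.254 0.099;-1 0.139 -0.177 0.1 -0.011 -0.254 0.099;-1 0.139 -0.177 0.1 -0.011 -0.254 0.099;-1 0.139 -0.177 0.1 -0.011 -0.254 0.099;-1 0.139 -0.177 0.1 -0.011 -0.254 0.099;-1 0.139 -0.177 0.1 -0.011 -0.254 0.099;-1 0.139 -0.177 0.1 -0.011 -0.254 0.099"
}}

```text
time: 10.9
ee_pos: [500.1, -120.5, 127.1]
eef_rot: [-0.006, -0.036, 0.999, -0.002]
ft_force: [1.0, 0.8, 0.7]
grip_width: 85.5
grip_force: 0.0
```

```bash
cat > look.py <<'E'
from h import *
np.set_printoptions(precision=1,suppress=True)
b=snapshot('top');a=snapshot('scene')
import pickle;pickle.dump((a,b),open('pl.pkl','wb'))
save(b,'tl.png')
for cn,P in(('top',b),('scene',a)):
    C=cloud(P);px=P['pixels'].astype(int);D=lambda x,y,r,z0,z1:(np.hypot(C[...,0]-x,C[...,1]-y)<r)&(C[...,2]>z0)&(C[...,2]<z1)
    for n,x,y in(('tinA',489,63),('tinB',686.5,91.4)):
        t=C[D(x,y,55,64,82)];c,r=cv2.minEnclosingCircle(t[:,:2].astype(np.float32));print(cn,n,np.round(c,1),round(r,1))
    for n,z0,z1 in(('block',53,67),('strip-high',72,88)):
        t=C[D(588,77,50 if n=='block' else 160,z0,z1)&~D(489,63,45,0,300)&~D(686.5,91.4,45,0,300)]
        if len(t)>20:print(cn,n,len(t),cv2.minAreaRect(t[:,:2].astype(np.float32)),np.median(t[:,2]))
    white=(px.min(-1)>140)
    t=C[D(505,-116,160,12,28)&(C[...,1]<-60)&white];print(cn,'strip',len(t),cv2.minAreaRect(t[:,:2].astype(np.float32)) if len(t)>20 else '')
E
python3 - <<'E'
from h import *
s=st();import look
th=np.radians(4.5);yy=np.array([-np.sin(th),np.cos(th),0])
go([506.5,-115.7,10],[0,0,-1],yy,s=s)
E
```

```text
t 10.9 q [ 1.13  0.83 -1.33  1.95  0.9   1.16  1.07] pos [ 500.1 -120.5  127.1] y [-0.073  0.997 -0.003] z [-0.012 -0.004 -1.   ] w 85.5 gf 0.0 f [1.  0.8 0.7]
top tinA [487.2  62.8] 37.8
top tinB [684.9  90.8] 38.1
top block 271 ((585.5731201171875, 79.21878814697266), (43.74882125854492, 43.8380126953125), 10.136740684509277) 59.964075098424246
top strip 494 ((505.1180725097656, -116.06593322753906), (258.86944580078125, 38.51846694946289), 4.513779640197754)
scene tinA [491.  63.] 41.3
scene tinB [688.1  90.4] 39.4
scene block 168 ((588.0391845703125, 77.95140075683594), (49.26880645751953, 44.175880432128906), 9.3577880859375) 59.9506140925057
scene strip 418 ((505.8017883300781, -116.75321960449219), (265.10198974609375, 39.79601287841797), 4.432646751403809)
tcp target [ 506.5 -115.7   -8.7] shift [-0.   0.   0.1] rot [-0. -0. -0.] deg 0.8
```

Run:
```python
from h import *
s=st()
th=np.radians(4.5);yy=np.array([-np.sin(th),np.cos(th),0])
go([505.7,-116.4,20.7],[0,0,-1],yy,s=s)
```

```text
t 11.0 q [ 1.13  0.83 -1.34  1.95  0.9   1.16  1.07] pos [ 502.6 -116.6  128.7] y [-0.079  0.997 -0.002] z [-0.009 -0.002 -1.   ] w 85.4 gf 0.0 f [0.4 0.6 0.6]
tcp target [ 505.7 -116.4    2. ] shift [-0.0042  0.0002  0.1266] rot [-0.002 -0.009  0.   ] deg 0.5
```

Emit:
{"fn": "step_arm", "kwargs": {
  "plan": "-1 -0.004 0 0.035 -0.002 -0.009 0;-1 -0.004 0 0.07 -0.002 -0.009 0;-1 -0.004 0 0.105 -0.002 -0.009 0;-1 -0.004 0 0.12 -0.002 -0.009 0;-1 -0.004 0 0.1255 -0.002 -0.009 0;1 -0.004 0 0.1255 -0.002 -0.009 0;1 -0.004 0 0.1255 -0.002 -0.009 0;1 -0.004 0 0.1255 -0.002 -0.009 0;1 -0.004 0 0.1255 -0.002 -0.009 0;1 -0.004 0 0.1255 -0.002 -0.009 0",
  "grip_force": 60
}}

```text
time: 11.83
ee_pos: [506.7, -117.0, 4.8]
eef_rot: [0.001, -0.04, 0.999, -0.001]
ft_force: [-0.9, 0.2, 5.7]
grip_width: 38.6
grip_force: 61.0
```

Run:
```python
from h import *
s=st()
```

```text
t 11.83 q [ 1.02  0.97 -1.13  2.    1.11  0.98  0.95] pos [ 506.7 -117.     4.8] y [-0.079  0.997 -0.001] z [ 0.003 -0.001 -1.   ] w 38.6 gf 61.0 f [-0.9  0.2  5.7]
```

Emit:
{"fn": "step_arm", "kwargs": {
  "plan": "1 0 0 -0.015 0 0 0;1 0 0 -0.05 0 0 0;1 0 0 -0.09 0 0 0;1 0 0 -0.13 0 0 0.12;1 0 0.02 -0.165 0 0 0.24;1 0 0.05 -0.185 0 0 0.36;1 0 0.08 -0.19 0 0 0.48;1 0 0.11 -0.19 0 0 0.6;1 0 0.12 -0.19 0 0 0.7;1 0 0.12 -0.19 0 0 0.75"
}}

```text
time: 12.67
ee_pos: [495.4, 6.3, 194.5]
eef_rot: [0.001, 0.329, 0.944, -0.0]
ft_force: [0.0, -0.5, -1.1]
grip_width: 38.4
grip_force: 60.8
```

Run:
```python
from h import *
s=st()
go([569.3,178.2,180-OFF],[0,0,-1],[.985,.175,0],s=s)
```

```text
t 12.67 q [ 0.94  0.57 -1.3   1.95  0.63  1.1   0.27] pos [495.4   6.3 194.5] y [0.621 0.784 0.   ] z [ 0.002 -0.001 -1.   ] w 38.4 gf 60.8 f [ 0.  -0.5 -1.1]
tcp target [569.3 178.2 180. ] shift [0.0488 0.1806 0.0145] rot [0.001 0.002 0.725] deg 41.5
```

Emit:
{"fn": "step_arm", "kwargs": {
  "plan": "1 0 0 0 0 0 0.12;1 0.005 0.02 0 0 0 0.24;1 0.012 0.045 0 0 0 0.36;1 0.022 0.08 0.005 0 0 0.48;1 0.032 0.115 0.01 0 0 0.6;1 0.04 0.15 0.0145 0 0 0.725;1 0.046 0.17 0.0145 0 0.002 0.725;1 0.049 0.18 0.0145 0 0.002 0.725;1 0.049 0.1805 0.0145 0 0.002 0.725;1 0.049 0.1805 0.0145 0 0.002 0.725"
}}

```text
time: 13.5
ee_pos: [569.2, 174.1, 178.4]
eef_rot: [-0.001, 0.642, 0.767, -0.0]
ft_force: [-0.2, -0.2, -1.6]
grip_width: 38.3
grip_force: 60.8
```

Run:
```python
from h import *
s=st()
go([569.3,178.2,80-OFF],[0,0,-1],[.985,.175,0],s=s)
b=snapshot('top');a=snapshot('scene')
cv2.imwrite('pics/str.png',np.hstack([cv2.resize(x['pixels'][r0:r0+150,c0:c0+150],(400,400),interpolation=2)[:,:,::-1] for x,r0,c0 in((b,110,110),(a,110,240))]))
for P in(a,b):
    C=cloud(P);px=P['pixels'].astype(int);t=C[(px.min(-1)>140)&(C[...,2]>160)&(C[...,2]<230)&(np.hypot(C[...,0]-569,C[...,1]-178)<160)]
    print(len(t),cv2.minAreaRect(t[:,:2].astype(np.float32)),np.percentile(t[:,2],[5,50,95]))
    for h in (0,1):
        q=t[(t[:,1]>178)==h];print(q.mean(0),np.percentile(q[:,2],[50]))
go([569.3,178.2,80-OFF],[0,0,-1],[.985,.175,0])
```

```text
t 13.5 q [ 0.37  0.63 -0.99  1.73  0.59  1.11 -0.63] pos [569.2 174.1 178.4] y [ 0.985  0.175 -0.002] z [-0.002  0.    -1.   ] w 38.3 gf 60.8 f [-0.2 -0.2 -1.6]
tcp target [569.3 178.2  80. ] shift [0.0039 0.0009 0.0984] rot [-0.002 -0.001  0.   ] deg 0.1
558 ((570.6268920898438, 172.60751342773438), (46.30268096923828, 258.95306396484375), 10.31177043914795) [189.5545323  193.46835061 196.6558258 ]
[587.37840304  97.39287007 193.44111245] [193.62338722]
[559.49777888 256.65986936 193.19641312] [193.24701035]
401 ((582.63427734375, 91.23030090332031), (38.08872604370117, 89.1370849609375), 10.213003158569336) [190.83791559 193.44139007 195.95650099]
[584.83313862  85.83834218 193.39116001] [193.44139007]<stdin>:10: RuntimeWarning: Mean of empty slice.
  ret = um.true_divide(
Traceback (most recent call last):
IndexError: index -1 is out of bounds for axis 0 with size 0
```

View pics/str.png

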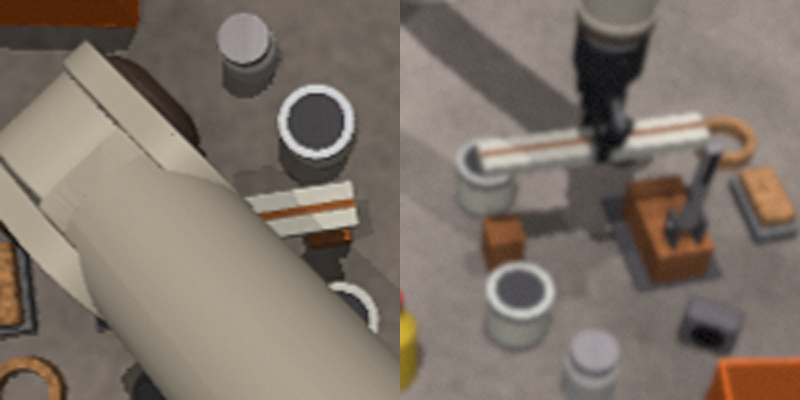

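Run:
```python
from h import *
s=st()
go([569.3,178.2,70-OFF],[0,0,-1],[.985,.175,0],s=s)
```

```text
t 13.6 q [ 0.37  0.63 -0.99  1.73  0.59  1.11 -0.63] pos [569.4 172.1 178.1] y [ 0.985  0.172 -0.002] z [-0.002 -0.001 -1.   ] w 38.6 gf 60.8 f [-0.3  0.  -1.7]
tcp target [569.3 178.2  70. ] shift [0.006  0.0012 0.1081] rot [-0.002  0.    -0.003] deg 0.2
```

Emit:
{"fn": "step_arm", "kwargs": {
  "plan": "1 0.006 0.001 0.03 -0.002 0 0;1 0.006 0.001 0.06 -0.002 0 0;1 0.006 0.001 0.09 -0.002 0 0;1 0.006 0.001 0.105 -0.002 0 0;1 0.006 0.001 0.108 -0.002 0 0;1 0.006 0.001 0.108 -0.002 0 0;1 0.006 0.001 0.108 -0.002 0 0"
}}

```text
time: 14.18
ee_pos: [570.3, 180.4, 71.6]
eef_rot: [0.0, 0.643, 0.766, 0.001]
ft_force: [0.1, -0.5, -0.5]
grip_width: 38.6
grip_force: 60.8
```

Run:
```python
from h import *
s=st()
go([569.3,178.2,64-OFF],[0,0,-1],[.985,.175,0],s=s)
```

```text
t 14.18 q [ 0.28  0.76 -0.88  1.79  0.72  0.94 -0.74] pos [570.3 180.4  71.6] y [0.985 0.173 0.002] z [ 0.002  0.002 -1.   ] w 38.6 gf 60.8 f [ 0.1 -0.5 -0.5]
tcp target [569.3 178.2  64. ] shift [-0.002  -0.0014  0.0076] rot [ 0.002 -0.002 -0.002] deg 0.2
```

Emit:
{"fn": "step_arm", "kwargs": {
  "plan": "1 -0.002 -0.001 0.003 0 0 0;1 -0.002 -0.001 0.006 0 0 0;1 -0.002 -0.001 0.0075 0 0 0;1 -0.002 -0.001 0.0075 0 0 0;1 -0.002 -0.001 0.0075 0 0 0"
}}

```text
time: 14.6
ee_pos: [569.9, 178.2, 64.8]
eef_rot: [0.001, 0.643, 0.766, 0.001]
ft_force: [-2.0, -1.6, 9.6]
grip_width: 38.6
grip_force: 62.1
```

Emit:
{"fn": "step_arm", "kwargs": {
  "plan": "-1 0 0 -0.001 0 0 0;-1 0 0 -0.001 0 0 0;-1 0 0 -0.001 0 0 0;-1 0 0 -0.001 0 0 0;-1 0 0 -0.03 0 0 0;-1 0 0 -0.07 0 0 0;-1 0 0 -0.11 0 0 0;-1 0 0 -0.14 0 0 0;-1 0 0 -0.14 0 0 0;-1 0 0 -0.14 0 0 0"
}}

```text
time: 15.43
ee_pos: [569.9, 178.8, 204.8]
eef_rot: [0.001, 0.643, 0.766, 0.002]
ft_force: [0.0, -0.1, -0.7]
grip_width: 84.9
grip_force: 0.0
```

Run:
```python
from h import *
s=st()
go([414,247,150-OFF],[0,0,-1],[.985,.175,0],s=s)
```

```text
t 15.43 q [ 0.38  0.61 -1.01  1.71  0.56  1.14 -0.62] pos [569.9 178.8 204.8] y [0.985 0.174 0.005] z [ 0.005  0.002 -1.   ] w 84.9 gf 0.0 f [ 0.  -0.1 -0.7]
tcp target [414. 247. 150.] shift [ 0.0942 -0.142   0.0542] rot [ 0.005 -0.001 -0.001] deg 0.3
```

Emit:
{"fn": "step_arm", "kwargs": {
  "plan": "-1 0.094 -0.142 0.054 0.005 0 0;-1 0.094 -0.142 0.054 0.005 0 0;-1 0.094 -0.142 0.054 0.005 0 0;-1 0.094 -0.142 0.054 0.005 0 0;-1 0.094 -0.142 0.054 0.005 0 0;-1 0.094 -0.142 0.054 0.005 0 0;-1 0.094 -0.142 0.054 0.005 0 0"
}}

```text
time: 16.02
ee_pos: [411.7, 245.8, 147.8]
eef_rot: [-0.002, 0.642, 0.767, -0.002]
ft_force: [0.9, -0.3, 0.5]
grip_width: 85.4
grip_force: 0.0
```

```bash
cat > look2.py <<'E'
from look import *
bd=np.array([551.5,278]);
for cn,P in(('top',b),('scene',a)):
    C=cloud(P);px=P['pixels'].astype(int)
    k=(C[...,2]>70)&(C[...,2]<92)&(px.min(-1)>130)&(np.abs((C[...,0]-569)*.985+(C[...,1]-178)*.175)<35)&(np.abs(C[...,1]-178)<160)
    t=C[k];print(cn,'STRIP',len(t),cv2.minAreaRect(t[:,:2].astype(np.float32)),'z',np.median(t[t[:,1]<130][:,2]) if (t[:,1]<130).any() else '',np.median(t[t[:,1]>230][:,2]) if (t[:,1]>230).any() else '')
E
python3 - <<'E'
from look2 import *
s=st()
for cn,P in(('top',b),('scene',a)):
    C=cloud(P);k=(np.hypot(C[...,0]-414,C[...,1]-247)<35);t=C[k&(C[...,2]>10)&(C[...,2]<66)]
    if len(t)>30:
        n=t[t[:,2]>42];print(cn,'weight',len(t),n.mean(0) if len(n) else '',cv2.minEnclosingCircle(t[:,:2].astype(np.float32)))
np.set_printoptions(precision=4)
go([414,247,54],[0,0,-1],[.985,.175,0])
E
```

```text
top tinA [487.2  62.8] 37.8
top tinB [685.   91.6] 37.9
top block 22 ((567.2892456054688, 75.80470275878906), (17.805198669433594, 65.06644439697266), 28.040273666381836) 60.53581008928836
top strip-high 1084 ((574.1027221679688, 142.5001220703125), (40.35885238647461, 185.26806640625), 9.983643531799316) 80.18777213526647
top strip 0 
scene tinA [489.4  64. ] 41.0
scene tinB [687.7  90.2] 38.5
scene block 57 ((603.5162353515625, 82.45304870605469), (81.0856704711914, 34.09035873413086), 75.18187713623047) 60.74830353400171
scene strip-high 653 ((577.1180419921875, 142.22653198242188), (45.84368896484375, 187.27366638183594), 10.247544288635254) 80.08009949914617
scene strip 0 
top STRIP 1114 ((568.0415649414062, 178.40975952148438), (38.97364807128906, 258.1653747558594), 10.111357688903809) z 80.15768807027848 80.23341677560512
scene STRIP 727 ((570.9275512695312, 177.43756103515625), (45.91879653930664, 258.30548095703125), 10.100101470947266) z 80.16613307636771 79.89193686861006
t 16.12 q [ 0.3  0.5 -1.1  2.   0.5  0.9 -0.9] pos [413.7 245.6 148.5] y [ 1.   0.2 -0. ] z [-0.  0. -1.] w 85.4 gf 0.0 f [-0.8  0.1  0.5]
top weight 292 [411.3 246.7  57.4] ((411.055908203125, 247.38311767578125), 24.920639038085938)
scene weight 193 [417.4 246.3  56.2] ((416.7952880859375, 245.9092559814453), 25.471216201782227)
tcp target [414.  247.   35.3] shift [0.0012 0.001  0.1132] rot [-0.004 -0.001 -0.003] deg 0.3
```

View pics/tl.png

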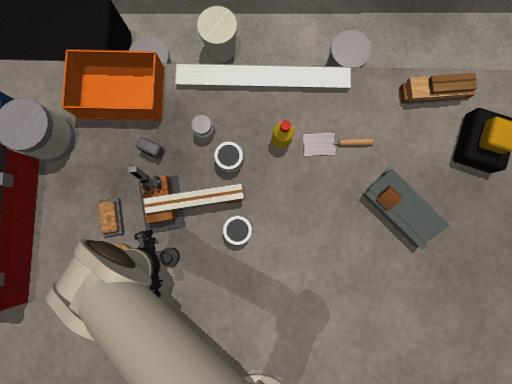

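Emit:
{"fn": "step_arm", "kwargs": {
  "plan": "-1 0.001 0.001 0.035 -0.004 0 0;-1 0.001 0.001 0.07 -0.004 0 0;-1 0.001 0.001 0.1 -0.004 0 0;-1 0.001 0.001 0.113 -0.004 0 0;-1 0.001 0.001 0.113 -0.004 0 0;1 0.001 0.001 0.113 -0.004 0 0;1 0.001 0.001 0.113 -0.004 0 0;1 0.001 0.001 0.113 -0.004 0 0;1 0.001 0.001 0.113 -0.004 0 0;1 0.001 0.001 0.113 -0.004 0 0",
  "grip_force": 50
}}

```text
time: 16.95
ee_pos: [413.7, 247.5, 36.7]
eef_rot: [-0.0, 0.643, 0.766, 0.001]
ft_force: [-4.3, -0.5, 4.4]
grip_width: 25.8
grip_force: 4.1
```

Run:
```python
from h import *
s=st()
```

```text
t 16.95 q [ 0.11  0.66 -0.87  2.09  0.76  0.74 -1.07] pos [413.7 247.5  36.7] y [0.985 0.173 0.002] z [ 0.001  0.002 -1.   ] w 25.8 gf 4.1 f [-4.3 -0.5  4.4]
```

Emit:
{"fn": "step_arm", "kwargs": {
  "plan": "1 0 0 0 0 0 0;1 0 0 0 0 0 0;1 0 0 0 0 0 0;1 0 0 -0.01 0 0 0;1 0 0 -0.04 0 0 0;1 0 0 -0.08 0 0 0;1 0 0 -0.12 0 0 0;1 0 0 -0.15 0 0 0;1 0 0 -0.16 0 0 0;1 0 0 -0.16 0 0 0"
}}

```text
time: 17.78
ee_pos: [414.3, 247.7, 198.1]
eef_rot: [0.001, 0.643, 0.766, 0.002]
ft_force: [-0.4, -0.7, -5.2]
grip_width: 23.3
grip_force: 50.4
```

Run:
```python
from h import *
s=st()
go([587,78.6,190-OFF],[0,0,-1],[.985,.175,0],s=s)
```

```text
t 17.78 q [ 0.34  0.42 -1.13  1.98  0.45  1.02 -0.83] pos [414.3 247.7 198.1] y [0.985 0.173 0.005] z [ 0.004  0.002 -1.   ] w 23.3 gf 50.4 f [-0.4 -0.7 -5.2]
tcp target [587.   78.6 190. ] shift [-0.1965  0.1408  0.0085] rot [ 0.005 -0.001 -0.002] deg 0.3
```

Emit:
{"fn": "step_arm", "kwargs": {
  "plan": "1 -0.02 0.014 0 0.005 0 0;1 -0.05 0.036 0 0.005 0 0;1 -0.085 0.06 0 0.005 0 0;1 -0.12 0.085 0 0.005 0 0;1 -0.155 0.11 0 0.005 0 0;1 -0.18 0.13 0 0.005 0 0;1 -0.192 0.138 0.0085 0.005 0 0;1 -0.1965 0.141 0.0085 0.005 0 0;1 -0.1965 0.141 0.0085 0.005 0 0;1 -0.1965 0.141 0.0085 0.005 0 0"
}}

```text
time: 18.62
ee_pos: [584.0, 79.2, 185.2]
eef_rot: [-0.004, 0.642, 0.767, -0.002]
ft_force: [0.1, 0.1, -4.0]
grip_width: 23.9
grip_force: 50.4
```

Run:
```python
from h import *
s=st()
a=snapshot('scene');b=snapshot('top')
cv2.imwrite('pics/wt.png',np.hstack([cv2.resize(x['pixels'][r0:r0+130,c0:c0+130],(400,400),interpolation=2)[:,:,::-1] for x,r0,c0 in((b,130,150),(a,110,225))]))
for P in(a,b):
    C=cloud(P);t=C[(np.hypot(C[...,0]-587,C[...,1]-78.6)<40)&(C[...,2]>120)&(C[...,2]<192)]
    for z in range(140,192,6):
        q=t[np.abs(t[:,2]-z)<3]
        if len(q)>4: print(z,len(q),np.round(q.min(0)[:2]),np.round(q.max(0)[:2]))
s=st()
go([587,78.6,150-OFF],[0,0,-1],[.985,.175,0],s=s)
```

```text
t 18.62 q [ 0.54  0.62 -1.    1.73  0.57  1.12 -0.46] pos [584.   79.2 185.2] y [ 0.985  0.175 -0.009] z [-0.009  0.001 -1.   ] w 23.9 gf 50.4 f [ 0.1  0.1 -4. ]
152 21 [591.  56.] [611. 101.]
158 21 [590.  55.] [612. 100.]
164 21 [588.  55.] [608. 103.]
170 23 [588.  55.] [610. 103.]
176 53 [564.  55.] [610. 103.]
182 52 [570.  58.] [608. 102.]
t 18.72 q [ 0.54  0.62 -1.01  1.73  0.57  1.12 -0.46] pos [584.4  80.2 186.6] y [ 0.984  0.177 -0.006] z [-0.007  0.001 -1.   ] w 23.8 gf 50.4 f [-0.   0.3 -4.5]
tcp target [587.   78.6 150. ] shift [-0.0021  0.0025  0.0365] rot [-0.006 -0.002  0.002] deg 0.4
```

View pics/wt.png

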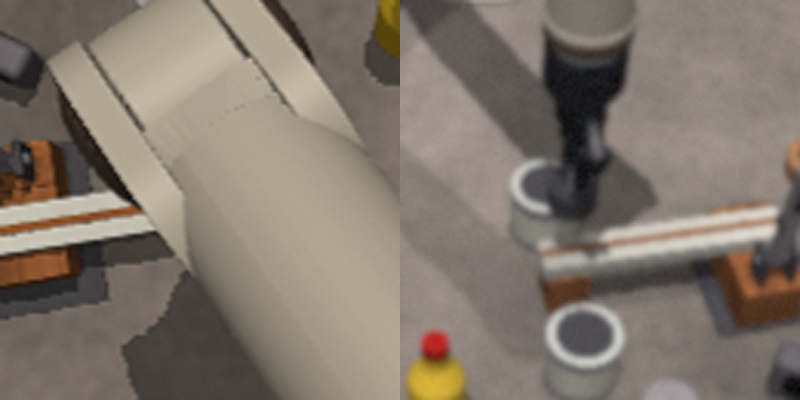

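Emit:
{"fn": "step_arm", "kwargs": {
  "plan": "1 -0.002 0.0025 0.015 -0.006 0 0;1 -0.002 0.0025 0.035 -0.006 0 0;1 -0.002 0.0025 0.055 -0.006 0 0;1 -0.002 0.0025 0.062 -0.006 0 0;1 -0.002 0.0025 0.063 -0.006 0 0;1 -0.002 0.0025 0.063 -0.006 0 0"
}}

```text
time: 19.22
ee_pos: [588.0, 77.8, 124.3]
eef_rot: [-0.0, 0.642, 0.767, 0.001]
ft_force: [0.6, 0.2, -4.6]
grip_width: 24.0
grip_force: 50.4
```

Run:
```python
from h import *
s=st()
go([587,78.6,116.5-OFF],[0,0,-1],[.985,.175,0],s=s)
```

```text
t 19.22 q [ 0.5   0.69 -0.94  1.78  0.65  1.02 -0.51] pos [588.   77.8 124.3] y [0.984 0.176 0.001] z [ 0.     0.002 -1.   ] w 24.0 gf 50.4 f [ 0.6  0.2 -4.6]
tcp target [587.   78.6 116.5] shift [ 0.001  -0.0008  0.0078] rot [ 0.001 -0.002  0.001] deg 0.1
```

Emit:
{"fn": "step_arm", "kwargs": {
  "plan": "1 0 -0.001 0.004 0 0 0;1 0 -0.001 0.006 0 0 0;1 0 -0.001 0.0075 0 0 0;1 0 -0.001 0.0085 0 0 0;1 0 -0.001 0.0085 0 0 0"
}}

```text
time: 19.63
ee_pos: [588.5, 76.7, 117.0]
eef_rot: [0.001, 0.643, 0.766, 0.001]
ft_force: [-1.5, -0.8, 3.2]
grip_width: 23.5
grip_force: 51.1
```

Emit:
{"fn": "step_arm", "kwargs": {
  "plan": "-1 0 0 -0.001 0 0 0;-1 0 0 -0.001 0 0 0;-1 0 0 -0.001 0 0 0;-1 0 0 -0.001 0 0 0;-1 0 0 -0.03 0 0 0;-1 0 0 -0.07 0 0 0;-1 0 0 -0.11 0 0 0;-1 0 0 -0.15 0 0 0;-1 0 0 -0.19 0 0 0;-1 0 0 -0.19 0 0 0"
}}

```text
time: 20.47
ee_pos: [591.0, 78.7, 314.0]
eef_rot: [0.004, 0.643, 0.766, 0.005]
ft_force: [1.4, 1.8, 1.0]
grip_width: 85.4
grip_force: 0.0
```

Run:
```python
from look2 import *
s=st()
for cn,P in(('top',b),('scene',a)):
    C=cloud(P);k=(np.hypot(C[...,0]-587,C[...,1]-78)<40);t=C[k&(C[...,2]>95)&(C[...,2]<145)]
    if len(t)>30:
        n=t[t[:,2]>125];print(cn,'weight',len(t),n.mean(0) if len(n) else '',cv2.minEnclosingCircle(t[:,:2].astype(np.float32)))
    # lever in clamp-local coords (yaw 11.6)
    ang=np.radians(11.6);A=np.array([[np.cos(ang),np.sin(ang)],[-np.sin(ang),np.cos(ang)]])
    q=C[np.isfinite(C[...,0])];l=np.c_[q[:,:2]@A.T,q[:,2]];k=(l[:,2]>125)&(np.abs(l[:,1]-160)<28)&(l[:,2]<260)&(np.abs(l[:,0]-655)<60);t=l[k]
    for z in range(130,245,15):
        r=t[np.abs(t[:,2]-z)<7]
        if len(r)>3:print(z,len(r),np.percentile(r[:,:2],[3,50,97],axis=0).T.ravel())
```

```text
top tinA [0. 0.] 0.0
top tinB [0. 0.] 0.0
top strip-high 122 ((557.29150390625, 224.76400756835938), (45.86374282836914, 23.307443618774414), 34.08476257324219) 80.31487179490244
top strip 0 
scene tinA [492.   61.5] 39.1
scene tinB [688.   92.1] 40.7
scene block 55 ((602.860107421875, 79.70317077636719), (79.44917297363281, 35.03650665283203), 71.27088165283203) 60.59751416191352
scene strip-high 522 ((579.2454833984375, 142.35403442382812), (45.463958740234375, 187.41278076171875), 10.908435821533203) 80.08533944120336
scene strip 0 
top STRIP 394 ((554.2962036132812, 255.760986328125), (37.87065505981445, 100.47339630126953), 10.099069595336914) z  80.10405970057468
scene STRIP 551 ((571.8906860351562, 179.23619079589844), (44.334102630615234, 257.5827941894531), 10.054083824157715) z 79.21834653354404 80.04468182863411
t 20.57 q [ 0.6  0.5 -1.1  1.6  0.5  1.3 -0.4] pos [588.4  76.7 307.5] y [1.  0.2 0. ] z [ 0.  0. -1.] w 85.5 gf 0.0 f [ 0.3  0.4 -0.7]
130 9 [645.3 650.6 657.3 153.2 153.5 164.8]
145 17 [644.3 645.6 659.6 152.  155.9 169.6]
160 31 [645.4 649.9 661.9 153.  158.7 169.8]
175 20 [650.5 651.8 662.6 153.  155.5 168.6]
190 18 [650.6 652.9 663.  153.3 156.3 169.1]
205 25 [652.1 654.7 666.8 152.6 154.7 169.4]
220 20 [653.3 656.4 665.9 152.9 155.1 168. ]
235 59 [656.4 662.9 670.4 153.1 161.8 170.1]
scene weight 220 [592.3  76.2 136.4] ((590.2863159179688, 75.73003387451172), 26.436874389648438)
130 18 [651.8 662.4 664.5 150.7 154.3 167. ]
145 26 [647.7 662.8 665.8 151.3 154.3 169. ]
160 20 [656.5 665.8 668.1 151.4 157.2 167.4]
175 18 [656.7 666.1 671.5 149.4 155.2 168.1]
190 24 [657.6 668.7 671.7 151.6 156.9 168.4]
205 21 [658.6 670.7 673.6 150.6 156.5 167.9]
220 26 [661.3 671.2 674.7 151.5 156.3 168.3]
235 33 [660.7 668.1 676.  152.1 159.3 168.7]
```

Run:
```python
from h import *
s=st()
th=np.radians(11.6)
go([658.3,299,300-OFF],[0,0,-1],[np.cos(th),np.sin(th),0],s=s)
```

```text
t 20.57 q [ 0.61  0.51 -1.09  1.6   0.46  1.32 -0.38] pos [588.4  76.7 307.5] y [0.985 0.174 0.005] z [ 0.005  0.001 -1.   ] w 85.5 gf 0.0 f [ 0.3  0.4 -0.7]
tcp target [658.3 299.  300. ] shift [0.2067 0.1074 0.0081] rot [ 0.005 -0.    -0.028] deg 1.6
```

Emit:
{"fn": "step_arm", "kwargs": {
  "plan": "1 0.207 0.107 0.005 0.005 0 -0.028;1 0.207 0.107 0.005 0.005 0 -0.028;1 0.207 0.107 0.005 0.005 0 -0.028;1 0.207 0.107 0.005 0.005 0 -0.028;1 0.207 0.107 0.005 0.005 0 -0.028;1 0.207 0.107 0.005 0.005 0 -0.028;1 0.207 0.107 0.005 0.005 0 -0.028;1 0.207 0.107 0.005 0.005 0 -0.028;1 0.207 0.107 0.005 0.005 0 -0.028"
}}

```text
time: 21.32
ee_pos: [656.4, 297.7, 298.9]
eef_rot: [-0.002, 0.632, 0.775, -0.003]
ft_force: [1.2, -1.5, -0.3]
grip_width: 0.1
grip_force: 0.0
```

Run:
```python
from h import *
s=st()
th=np.radians(11.6)
go([658.3,299,206-OFF],[0,0,-1],[np.cos(th),np.sin(th),0],s=s)
b=snapshot('top')
C=cloud(b);k=(np.hypot(C[...,0]-587,C[...,1]-78)<40);t=C[k&(C[...,2]>95)&(C[...,2]<145)]
if len(t)>30: print('weight',len(t),t[t[:,2]>125].mean(0),cv2.minEnclosingCircle(t[:,:2].astype(np.float32)))
```

```text
t 21.32 q [ 0.08  0.74 -0.98  1.24  0.59  1.46 -0.63] pos [656.4 297.7 298.9] y [ 0.979  0.201 -0.007] z [-0.006 -0.002 -1.   ] w 0.1 gf 0.0 f [ 1.2 -1.5 -0.3]
tcp target [658.3 299.  206. ] shift [0.0009 0.0028 0.0929] rot [-0.007  0.     0.   ] deg 0.4
weight 304 [585.44131268  76.88363927 137.91029445] ((585.8394775390625, 77.07682800292969), 24.662370681762695)
```

Emit:
{"fn": "step_arm", "kwargs": {
  "plan": "1 0.001 0.003 0.03 -0.007 0 0;1 0.001 0.003 0.06 -0.007 0 0;1 0.001 0.003 0.09 -0.007 0 0;1 0.001 0.003 0.093 -0.007 0 0;1 0.001 0.003 0.093 -0.007 0 0"
}}

```text
time: 21.78
ee_pos: [658.7, 296.9, 205.7]
eef_rot: [-0.0, 0.633, 0.774, -0.001]
ft_force: [-0.1, 1.1, 1.0]
grip_width: -0.3
grip_force: 0.0
```

Run:
```python
from h import *
s=st();th=np.radians(11.6);A=np.array([[np.cos(th),np.sin(th)],[-np.sin(th),np.cos(th)]])
x0=A@s['ee_pos'][:2];print(x0)
for f in(90,75,60,45,30,15,0):
    p=np.radians(f);print(f,np.round([(160.5-x0[1])/1000,(665-115*np.cos(p)+9*np.sin(p)-x0[0])/1000,(s['ee_pos'][2]-91.5-115*np.sin(p)-9*np.cos(p))/1000],3))
```

```text
t 21.78 q [ 0.08  0.81 -0.94  1.35  0.65  1.3  -0.68] pos [658.7 296.9 205.7] y [ 0.98   0.199 -0.001] z [-0.001 -0.001 -1.   ] w -0.3 gf 0.0 f [-0.1  1.1  1. ]
[704.96715495 158.39296549]
90 [ 0.002 -0.031 -0.001]
75 [ 0.002 -0.061  0.001]
60 [ 0.002 -0.09   0.01 ]
45 [ 0.002 -0.115  0.027]
30 [ 0.002 -0.135  0.049]
15 [ 0.002 -0.149  0.076]
0 [ 0.002 -0.155  0.105]
```

Emit:
{"fn": "step_arm", "kwargs": {
  "plan": "1 0.002 -0.016 0 0 0 0;1 0.002 -0.031 0 0 0 0;1 0.002 -0.046 0 0 0 0;1 0.002 -0.061 0.001 0 0 0;1 0.002 -0.076 0.005 0 0 0;1 0.002 -0.09 0.01 0 0 0;1 0.002 -0.103 0.018 0 0 0;1 0.002 -0.115 0.027 0 0 0;1 0.002 -0.115 0.027 0 0 0"
}}

```text
time: 22.53
ee_pos: [545.0, 278.7, 182.0]
eef_rot: [0.001, 0.632, 0.775, 0.002]
ft_force: [-0.5, 0.0, -0.4]
grip_width: 0.2
grip_force: 0.0
```

Run:
```python
from h import *
s=st();th=np.radians(11.6);A=np.array([[np.cos(th),np.sin(th)],[-np.sin(th),np.cos(th)]])
x0=A@s['ee_pos'][:2];print(x0)
for f in(30,15,0):
    p=np.radians(f);print(f,np.round([(160.5-x0[1])/1000,(665-115*np.cos(p)+9*np.sin(p)-x0[0])/1000,(s['ee_pos'][2]-91.5-115*np.sin(p)-9*np.cos(p))/1000],3))
a=snapshot('scene');cv2.imwrite('pics/lev.png',cv2.resize(a['pixels'][110:230,270:430],(640,480),interpolation=2)[:,:,::-1])
```

```text
t 22.53 q [ 0.18  0.66 -1.    1.69  0.61  1.13 -0.79] pos [545.  278.7 182. ] y [0.979 0.202 0.004] z [ 0.004  0.001 -1.   ] w 0.2 gf 0.0 f [-0.5  0.  -0.4]
[589.85855432 163.3934069 ]
30 [-0.003 -0.02   0.025]
15 [-0.003 -0.034  0.052]
0 [-0.003 -0.04   0.081]
```

View pics/lev.png

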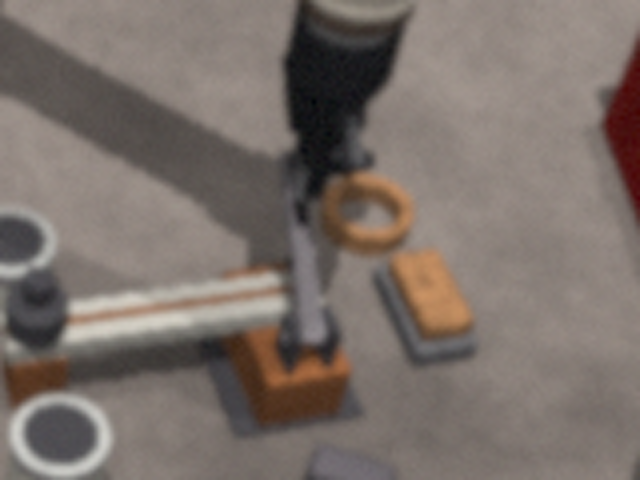

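```bash
cat > lev.py <<'E'
from h import *
th=np.radians(11.6);A=np.array([[np.cos(th),np.sin(th)],[-np.sin(th),np.cos(th)]])
for n in('scene','top'):
    C=cloud(snapshot(n));q=C[np.isfinite(C[...,0])];l=np.c_[q[:,:2]@A.T,q[:,2]];t=l[(np.abs(l[:,1]-160.5)<9)&(l[:,2]>84)&(l[:,2]<260)&(l[:,0]>500)&(l[:,0]<690)]
    for x in range(510,685,10):
        r=t[np.abs(t[:,0]-x)<5]
        if len(r): print(n,x,len(r),np.round(np.percentile(r[:,2],[5,50,95])))
E
python3 lev.py
```

```text
scene 540 3 [249. 250. 257.]
scene 550 6 [209. 252. 257.]
scene 560 18 [185. 220. 254.]
scene 570 23 [178. 195. 239.]
scene 580 21 [171. 190. 238.]
scene 590 41 [161. 176. 233.]
scene 600 75 [153. 191. 236.]
scene 610 64 [136. 176. 251.]
scene 620 33 [126. 138. 240.]
scene 630 41 [116. 128. 253.]
scene 640 29 [108. 116. 254.]
scene 650 31 [ 98. 105. 114.]
scene 660 16 [ 92.  96. 101.]
top 570 8 [174. 183. 189.]
top 580 30 [170. 183. 229.]
top 590 34 [156. 190. 222.]
top 600 32 [138. 158. 205.]
top 610 32 [132. 144. 152.]
top 620 36 [122. 137. 241.]
top 630 41 [113. 127. 259.]
top 640 33 [ 98. 113. 257.]
top 650 24 [ 96. 102. 106.]
top 660 8 [94. 95. 96.]
```

Lever is at about 48°, in front of the finger, as planned. Continuing down.

Emit:
{"fn": "step_arm", "kwargs": {
  "plan": "1 -0.003 -0.01 0.012 0 0 0;1 -0.003 -0.02 0.025 0 0 0;1 -0.003 -0.028 0.038 0 0 0;1 -0.003 -0.034 0.052 0 0 0;1 -0.003 -0.038 0.066 0 0 0;1 -0.003 -0.04 0.076 0 0 0;1 -0.003 -0.04 0.081 0 0 0;1 -0.003 -0.04 0.083 0 0 0;1 -0.003 -0.04 0.084 0 0 0;1 -0.003 -0.04 0.084 0 0 0"
}}

```text
time: 23.52
ee_pos: [508.3, 268.6, 99.8]
eef_rot: [0.002, 0.632, 0.775, 0.001]
ft_force: [-8.5, -7.3, 25.0]
grip_width: -0.0
grip_force: 12.8
```

```bash
python3 - <<'E'
from h import *
s=st()
E
python3 lev.py | grep scene
```

```text
t 23.52 q [ 0.16  0.7  -0.94  1.84  0.69  0.97 -0.89] pos [508.3 268.6  99.8] y [0.98  0.201 0.004] z [ 0.004 -0.001 -1.   ] w -0.0 gf 12.8 f [-8.5 -7.3 25. ]
scene 510 7 [ 92.  98. 100.]
scene 520 11 [ 89.  98. 167.]
scene 530 9 [ 88.  98. 102.]
scene 540 4 [ 91.  95. 127.]
scene 550 7 [ 89.  92. 170.]
scene 560 33 [ 91. 112. 150.]
scene 570 53 [ 95. 127. 188.]
scene 580 20 [ 94.  99. 205.]
scene 590 109 [ 96. 222. 255.]
scene 600 40 [ 93. 194. 210.]
scene 610 37 [ 92. 180. 196.]
scene 620 21 [ 90.  98. 189.]
scene 630 13 [ 95.  98. 100.]
scene 640 13 [ 94.  98. 101.]
scene 650 13 [ 97. 100. 102.]
scene 660 19 [ 86.  97. 101.]
```

Emit:
{"fn": "step_arm", "kwargs": {
  "plan": "1 0 0 -0.01 0 0 0;1 0 0 -0.04 0 0 0;1 0 0 -0.08 0 0 0;1 0 0 -0.12 0 0 0;1 0 -0.03 -0.16 0 0 0;1 0 -0.06 -0.18 0 0 0;1 0 -0.09 -0.18 0 0 0;1 0 -0.1 -0.18 0 0 0;1 0 -0.1 -0.18 0 0 0"
}}

```text
time: 24.37
ee_pos: [407.9, 247.9, 277.1]
eef_rot: [0.002, 0.631, 0.776, 0.001]
ft_force: [1.0, 0.1, -0.5]
grip_width: -0.2
grip_force: 0.0
```

```bash
python3 - <<'E'
from look2 import *
s=st()
for cn,P in(('top',b),('scene',a)):
    C=cloud(P);k=(np.hypot(C[...,0]-587,C[...,1]-78)<40);t=C[k&(C[...,2]>95)&(C[...,2]<145)]
    if len(t)>30: print(cn,'weight',len(t),cv2.minEnclosingCircle(t[:,:2].astype(np.float32)))
cv2.imwrite('pics/end.png',np.hstack([cv2.resize(x['pixels'][r0:r0+150,c0:c0+150],(400,400),interpolation=2)[:,:,::-1] for x,r0,c0 in((b,110,110),(a,110,240))]))
E
python3 lev.py | grep scene
```

```text
top tinA [487.1  62.9] 37.9
top tinB [685.   91.1] 37.8
top strip-high 826 ((573.5603637695312, 142.66323852539062), (43.58124923706055, 185.51473999023438), 8.100625991821289) 80.15521615967913
top strip 0 
scene tinA [490.7  62.4] 39.0
scene tinB [688.2  91.5] 40.7
scene block 52 ((606.8933715820312, 85.45053100585938), (72.79198455810547, 23.08233070373535), 85.15677642822266) 61.17733776855016
scene strip-high 532 ((579.8040161132812, 142.6581573486328), (46.151981353759766, 187.38885498046875), 12.08707332611084) 80.00277079984016
scene strip 0 
top STRIP 812 ((568.3470458984375, 178.21311950683594), (39.14823532104492, 257.52935791015625), 9.929222106933594) z 80.11293657758233 80.37692533134788
scene STRIP 523 ((570.3446655273438, 178.73440551757812), (47.01483154296875, 257.8117980957031), 9.043210983276367) z 80.09247161784833 79.46956434904973
t 24.47 q [ 0.5  0.3 -1.3  1.9  0.3  1.2 -0.7] pos [410.7 247.5 276.7] y [1.  0.2 0. ] z [ 0.  0. -1.] w -0.2 gf 0.0 f [ 0.1 -0.5 -0.5]
top weight 304 ((585.8524780273438, 77.1541748046875), 24.856042861938477)
scene weight 222 ((588.756103515625, 76.32810974121094), 27.093809127807617)
scene 510 6 [ 92.  97. 100.]
scene 520 12 [ 94.  99. 102.]
scene 530 15 [ 89.  98. 101.]
scene 540 15 [ 91.  98. 105.]
scene 550 14 [ 91.  99. 102.]
scene 560 16 [ 90.  99. 101.]
scene 570 15 [ 92.  99. 104.]
scene 580 15 [93. 97. 99.]
scene 590 16 [ 87.  98. 101.]
scene 600 15 [ 92.  99. 102.]
scene 610 14 [ 90.  99. 103.]
scene 620 18 [ 92.  97. 100.]
scene 630 11 [ 98.  99. 103.]
scene 640 18 [ 96.  98. 102.]
scene 650 12 [95. 98. 99.]
scene 660 19 [ 86.  96. 102.]
```

View pics/end.png

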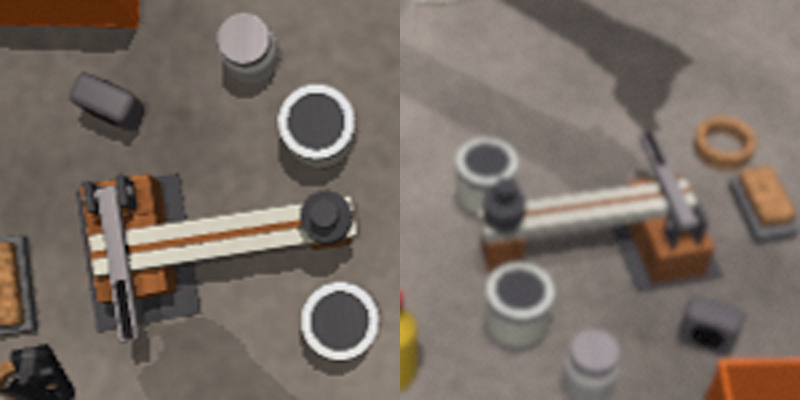

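The picture shows the lever lying level over the strip (top crop, 115,250), the weight above the block (325,215) and the tins unmoved. All as asked, so I'm handing it in.

```bash
python3 -c "
from station import *
print(close_job())"
```

```text
the job is handed in; nothing more can be done
None
```

The job is done and handed in at about 24.5 s: the tall block stands midway between the tins, the strip lies level across it and the clamp bed, the weight sits within about 3 mm of the block's centre, and the lever is fully shut, with the tins where they were.

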